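# Fit the last cell and clip the battery cover on the water meter

### The job

Get the water meter ready for use: stand the loose battery cell, nub up, in the empty well of its battery bay, then set the battery cover over both cells and press it straight down until the clips at both its ends have snapped under the rim and it stays fully home when let go. Press firmly but feel for the snap and do not force it: the meter stands on soft foam, and the thin plastic cracks if the cover is slammed or crushed against the rim. Leave the kit's bottles and jar where they stand.

Things in the scene. Friction and masses are not known exactly. Their poses are not given: they have to be found in the camera images.
- meter: Portable water meter: grey box 205 x 116 x 58 mm, display and keys on a slope at its -x end, a black battery collar on its flat top. Stands on a soft foam slab (245 x 150 x 30 mm, lying on the bench) into which it sinks when pressed, up to 11 mm, and rises again; it cannot shift sideways. Origin: under the collar's centre, on the foam. Housing x -160 to 45, y -58 to 58 mm.
- bay (a point): Centre of the collar's flat top (the rim), 72 mm above the foam, 14 mm above the deck; axes as the meter's. Collar 41 mm in x, 73 mm in y; each y end carries a lip 3 mm proud and 3.5 mm thick, flush with the top, that a clip catches under. Two round wells, 28 mm wide, 33.5 mm apart along y, with steel contact springs below.
- empty_well (a point): Centre of the mouth of the empty well, level with the rim, 16.75 mm from the collar's centre towards the meter's -y; 28 mm wide with a 2 mm bevel. A cell in it rests on a spring and stands 22 mm proud of the rim; the spring starts to give at about 2.5 N, then 1.3 N per mm, up to 9 mm.
- cell: Loose C-size battery cell, grey with a black band, standing nub up on the bench: 26 mm across, 50 mm high with its 1.5 mm nub, about 70 g. Origin: centre of its underside; z up.
- cell_in: The same kind of cell, already in the other well, nub up, 22 mm proud of the rim. Origin: centre of its underside.
- cover: Grey cap, open below, upright on the bench: 50 (x) x 72 (y) x 31.5 mm, origin under its centre; a sprung clip arm with a sloping barb at each y end (87 mm over both). Fits over the collar either way round, 1.5 mm play. Needs 15 to 25 N to snap; cracks at over 30 N on the rim. Home: its end walls stand on the rim, underside 11 mm below the rim; let go, snapped, it rises 1 mm; unsnapped, 4 or more.
- reagent_bottle: Bystander: white bottle with black cap, 42 mm across, 85 mm high, origin under its centre.
- dropper_bottle: Bystander: amber dropper bottle, 28 mm across, 70 mm high, origin under its centre.
- sample_jar: Bystander: clear jar with white lid, 37 mm across, 52 mm high, origin under its centre.
There are look-alikes about, which are no part of the job. What is shaped like the cell but purple or red is not meant.

How it is judged (in metres and radians):
On the way, in this order (a step that is already met when the one before it is completed fails the run):
1. the loose cell stands nub up in the empty well and is let go (horizontal distance between cell and empty_well below 0.004 m and z of cell in the frame of bay below -0.025 m and angle between cell's own z axis and vertical below 0.12 rad and contact force between the fingers and cell below 0.3 N), for 0.2 s.
2. the cover is pressed home over both cells, both clips snapped under the rim, and stays there by itself (horizontal distance between cell and empty_well below 0.004 m and z of cell in the frame of bay below -0.025 m and angle between each of cell, cell_in's own z axis and vertical below 0.12 rad and distance of cell_in from where it was at the start of the episode below 0.01 m and z of cover in the frame of bay below -0.009 m and horizontal distance between cover and bay below 0.003 m and angle between the z axis of cover and the z axis of bay, either way round below 0.03 rad and angle between the y axis of cover and the y axis of bay, either way round below 0.06 rad and contact force between the fingers and cover below 0.3 N), for 0.3 s.
At the end, for the whole second after the job is handed in: Both cells stand nub up in their wells (the new one within 4 mm of centre, the other within 10 mm of its start, upright within 0.12 rad); the cover rests over them by itself, underside at least 9 mm below the rim (home: 11), centred within 3 mm, level within 0.03 and square within 0.06 rad (horizontal distance between cell and empty_well below 0.004 m and z of cell in the frame of bay below -0.025 m and angle between each of cell, cell_in's own z axis and vertical below 0.12 rad and distance of cell_in from where it was at the start of the episode below 0.01 m and z of cover in the frame of bay below -0.009 m and horizontal distance between cover and bay below 0.003 m and angle between the z axis of cover and the z axis of bay, either way round below 0.03 rad and angle between the y axis of cover and the y axis of bay, either way round below 0.06 rad and linear speed of cover below 0.01 m/s); the robot touches nothing.
It fails at once if the cover is forced: cover and meter press on each other with more than 30 N (contact force between cover and meter above 30 N).
It fails at once if the reagent bottle is shoved more than 20 mm or tipped (distance of reagent_bottle from where it was at the start of the episode above 0.02 m or angle between reagent_bottle's own z axis and vertical above 0.3 rad).
It fails at once if the dropper bottle is shoved more than 20 mm or tipped (distance of dropper_bottle from where it was at the start of the episode above 0.02 m or angle between dropper_bottle's own z axis and vertical above 0.3 rad).
It fails at once if the sample jar is shoved more than 20 mm or tipped (distance of sample_jar from where it was at the start of the episode above 0.02 m or angle between sample_jar's own z axis and vertical above 0.3 rad).
It also fails if it takes over 58 s, if anything falls off the work surface, if the arm or the gripper's body presses on something with over 40 N, if the wrist force passes 120 N, or if a joint passes its speed limit or range.

### The arm

A 6-joint arm with a two-finger parallel gripper is mounted at the origin on the work surface. World frame = base frame: x ahead of the robot, y to its left, z up, the work surface at z = 0. Lengths are in mm, angles in rad, forces in N, time in s.
With the tool pointing down it reaches from about 275 to 750 mm from the base axis. Payload 10.2 kg.
Tool frame: the origin (TCP) lies between the finger pads; the fingertips stand 11 mm ahead of it and the grasp point (between the pads) lies 8 mm behind it (ctrl.nose_length is the distance from the TCP to the fingertips, in mm); x points along the fingers, y is the direction in which the jaws open and shut, and the axes are right-handed (so a half turn about x gives the same grasp; the last joint's range is limited). The gripper opens to 85 mm and grips with 20 to 120 N. Pads are 22 mm wide; open, the fingers measure 114 mm over their backs; the gripper's body (76 mm by 85 mm) begins 54 mm behind the grasp point. The pads swing forward as they close: fully open they stand 13 mm farther back than shut.
Start: joints at [1.008, 0.313, 1.498, -0, 1.331, -0.223], TCP at [174.995, 494.983, 242.294] pointing down, gripper open.
Joint ranges: [-2.94, 2.94], [-0.97, 2.17], [0.19, 2.56], [-1.23, 4.37], [0.02, 3.11], [-2.88, 2.88]. Speed limits (rad/s): [2.39, 2.39, 3.01, 3.14, 3.14, 3.14].

### API

Orientations are given as a unit quaternion [w, x, y, z].
In Python, from rig import ctrl, capture, ticket gives the robot as it stands.
- The arm moves only by the tool step_arm, never from a script. Its argument "commands" is a list of rows, each a list of 2 entries, a list of its own where there are three numbers: the shift along the world's x, y, z normalised to -1 to 1, where 1 is 0.04 m, then the turn about the world's z normalised to -1 to 1, where 1 is 180 degrees. A call has 1 to 5 rows; each row shifts and turns the commanded pose from where the row before left it; what a row does not reach is not made up. A row lasts 1/10 s, in which the tool goes at most 50 mm and 8.59 degrees, less where a joint would pass 70% of its speed; a pose out of reach is approached as far as the arm can. A call with a number of a shift or a turn outside -1 to 1 is refused whole. A call with a gripper value outside its range is refused whole. "gripper" is the closure, from -1 (fully open) to 1 (shut), so that 0 is half open, set as the call begins (left out, the last holds). The fingers move at their own pace and stop on an object; "force" is the grip in N (left out, the last holds). Time passes only in rows, so rows that do not move let the fingers close. It gives the time, the measured TCP pose, the force and the opening at its end, in the units of the state.
- ctrl.sense(): the state, without advancing time (a new reading comes with each control period).
- capture(name): name is "side" or "top" or "wrist"; returns a dict with "image" (420x560x3 uint8, blue, green, red), "fov_y" (degrees; the focal length in pixels is half the picture's height over the tangent of half this angle, whatever the lens; pixels are square), "cx", "cy" (the principal point, pixels), "k1" (the pictures are not rectified: a ray, as slopes to the right and down, at radius r is drawn at 1 + k1 r^2 times it, then the intrinsics apply), "origin" and "orientation" of the camera in the world. Camera axes: x right, y down, z forward; pixel columns grow to the right and rows downward; lengths in mm; the calibration is good to about 2 mm. A picture is of the moment at which its call begins. There is no depth.
- ticket.finish_job(): hands the job in, once; it reports no verdict.
The state is a dict: "time_s": time; "joints": joint angles; "dq": joint speeds; "tau": joint torques, N m; "eef_pos": TCP position; "ee_rot": TCP orientation; "force": force on the tool from outside, world axes, zero at the start; "wrist_torque": the same for the moment, N m; "grip_width": opening from 0.0 (shut) to 1.0 (fully open).
Only numpy, scipy, OpenCV 4.12 (cv2) and the standard library are available. Lean on these libraries where they do the work, as an engineer would, in place of code of your own. Each camera call takes 0.05 s, during which the arm holds its last target.

## Working session

There is one attempt and no reset: what is moved stays moved. The work goes in short steps, Python scripts to look and compute and a tool call to move; the robot and the scene stay as the last step left them, time stands still between calls to the robot, and variables do not carry over. Pictures are saved under pics/ and viewed, and the job is handed in when it is done.

Besides the shell and the picture viewer there is one more tool, called after "Request:" as name([rows], argument=value, ...), one row to a line, values as JSON. step_arm: Moves the arm, as the interface text tells. Its arguments: {"type":"object","properties":{"commands":{"type":"array","items":{"type":"array"}},"gripper":{"type":"number"},"force":{"type":"number"}},"required":["commands"]}

```bash
ls; mkdir -p pics; python3 - <<'E'
from rig import ctrl,capture
import cv2
for n in ["side","top","wrist"]:
    c=capture(n); cv2.imwrite(f"pics/{n}0.png",c["image"]); print({k:v for k,v in c.items() if k!="image"})
print(ctrl.sense())
E
```

```text
pics
{'fov_y': 47.469523277253074, 'cx': 278.6347761970134, 'cy': 219.15016418818522, 'k1': -0.1212828116596399, 'origin': array([ 398.3790953 , -759.93710963,  737.67577063]), 'orientation': array([-0.41437462,  0.90415106, -0.09274461,  0.04693584])}
{'fov_y': 47.911546924995456, 'cx': 273.7668942031124, 'cy': 209.94707039328955, 'k1': -0.03872048238664776, 'origin': array([ 353.99634955,   -5.66860535, 1144.75734065]), 'orientation': array([-0.05869785,  0.70837581, -0.70137708,  0.05318343])}
{'fov_y': 65.59743605905719, 'cx': 276.2932405319556, 'cy': 207.1406613715907, 'k1': -0.027309014689487595, 'origin': array([104.72348312, 519.91391568, 372.67863662]), 'orientation': array([0.12060641, 0.80764368, 0.57091475, 0.08498305])}
{'time_s': 0.15, 'joints': array([ 1.00761896e+00,  3.13297080e-01,  1.49825043e+00, -1.27502652e-05,
        1.33099868e+00, -2.23364572e-01]), 'dq': array([ 1.32436002e-04, -4.26006458e-03, -1.24762626e-03,  1.36825312e-03,
        8.79370536e-04, -5.82366867e-05]), 'tau': array([ 1.75076162e-03, -4.12371182e+01, -2.59797728e+01, -1.69485643e-04,
        3.21912230e-03, -2.43274695e-05]), 'eef_pos': array([174.88590581, 494.82324715, 241.88358544]), 'ee_rot': array([ 0.69679982,  0.11925062,  0.69705012, -0.11987675]), 'force': array([-0.16474475,  1.09454288,  0.78974333]), 'wrist_torque': array([ 0.00026603, -0.02466475, -0.03017817]), 'grip_width': 0.999156915303224}
```

View pics/side0.png

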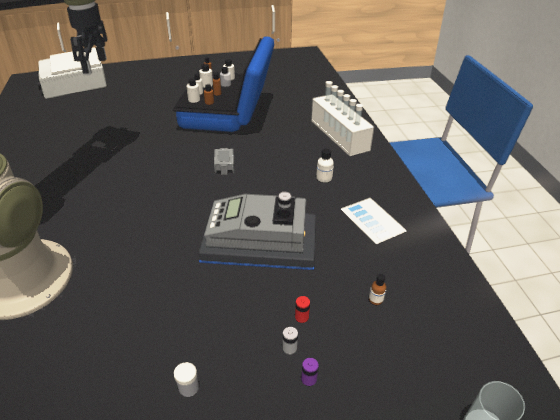

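View pics/top0.png

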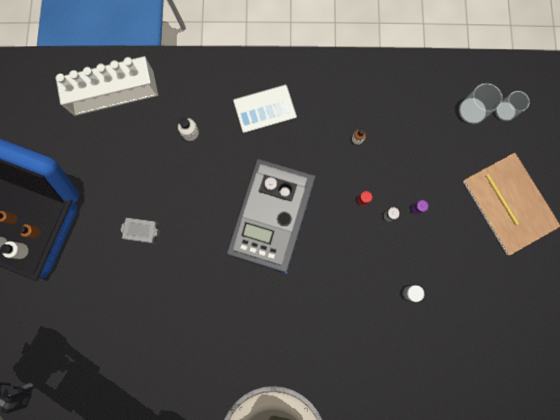

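View pics/wrist0.png

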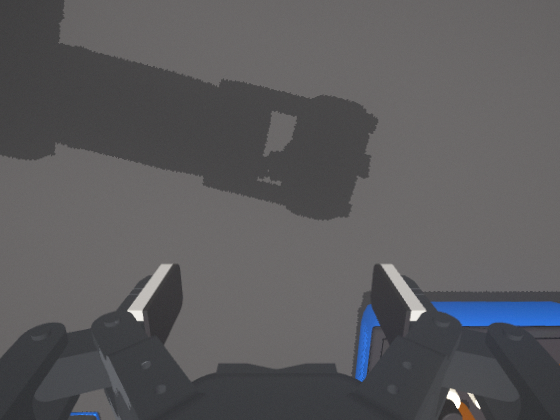

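Candidates shaped like the cell are red at top(366,198)/side(302,309), grey at top(392,214)/side(290,340) and purple at top(421,206)/side(310,371). The grey one with the dark band fits. I'll confirm it in an enlarged crop.

```bash
python3 - <<'E'
import cv2
import numpy as np
t=cv2.imread("pics/top0.png"); s=cv2.imread("pics/side0.png")
cr=lambda im,x,y,w,h,k: cv2.resize(im[y:y+h,x:x+w],None,fx=k,fy=k,interpolation=cv2.INTER_CUBIC)
a=cr(s,260,280,90,110,5); cv2.imwrite("pics/c_cell_side.png",a)
cv2.imwrite("pics/c_cell_top.png",cr(t,350,180,90,50,8))
cv2.imwrite("pics/c_met.png",cr(t,220,150,110,130,4.5))
cv2.imwrite("pics/c_bay.png",cr(t,250,155,70,55,10))
cv2.imwrite("pics/c_cov.png",cr(t,110,205,60,50,10))
E
```

```text
(no output)
```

View pics/c_cell_side.png

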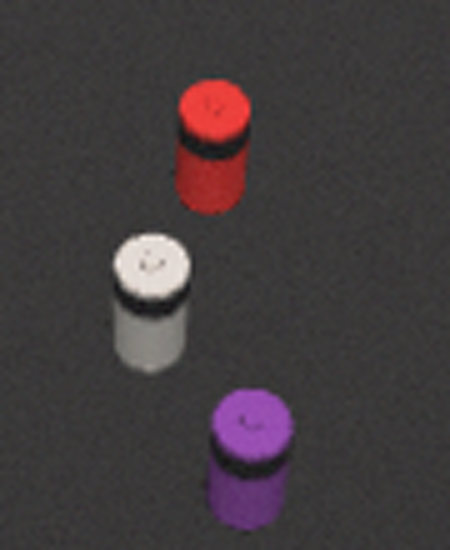

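View pics/c_cell_top.png

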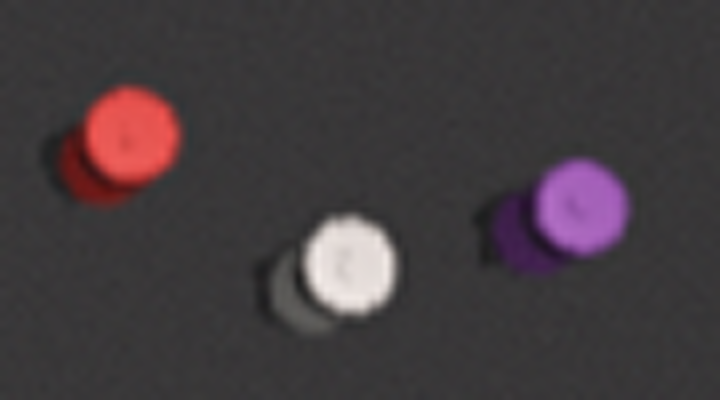

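View pics/c_bay.png

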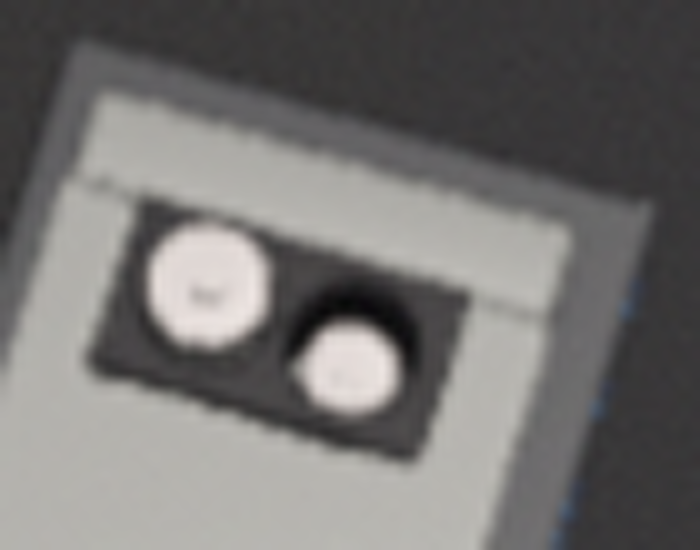

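View pics/c_cov.png

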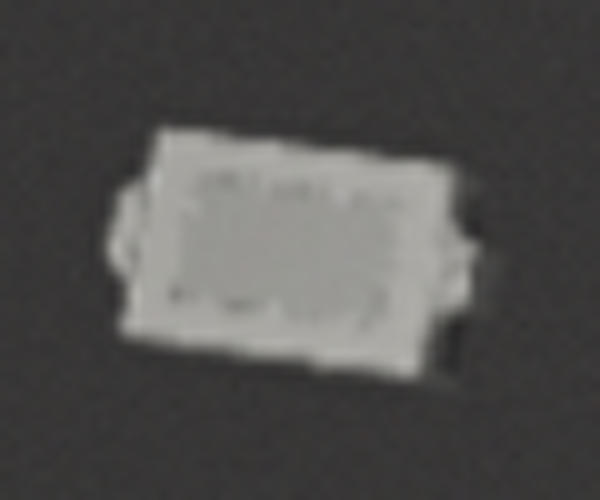

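View pics/c_met.png

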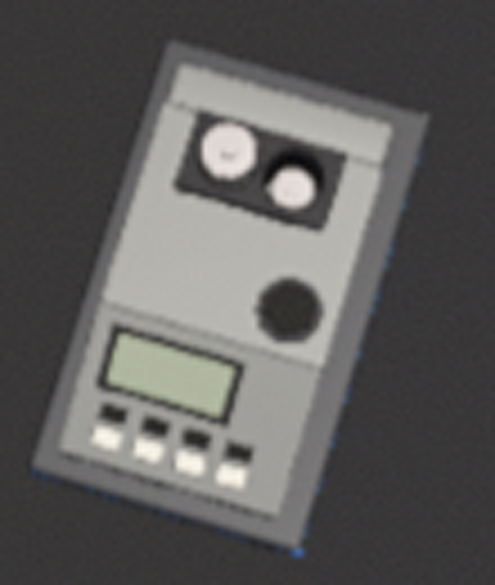

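```bash
cat > h.py <<'E'
import numpy as np, cv2
from scipy.spatial.transform import Rotation as R
def K(c):
    f=c["image"].shape[0]/2/np.tan(np.radians(c["fov_y"]/2)); return f
def rot(c): q=np.array(c["orientation"]); return R.from_quat(q[[1,2,3,0]]).as_matrix()
def ray(c,uv):
    f=K(c); uv=np.atleast_2d(uv).astype(float); d=(uv-[c["cx"],c["cy"]])/f; s=d.copy()
    for _ in range(30): s=d/(1+c["k1"]*(s**2).sum(1,keepdims=True))
    return np.c_[s,np.ones(len(s))]@rot(c).T
def toz(c,uv,z):
    r=ray(c,uv); o=np.array(c["origin"]); return o+r*((z-o[2])/r[:,2:])
def proj(c,P):
    p=(np.atleast_2d(P)-c["origin"])@rot(c); s=p[:,:2]/p[:,2:]
    return s*(1+c["k1"]*(s**2).sum(1,keepdims=True))*K(c)+[c["cx"],c["cy"]]
def uc(p,x,y,k): return (np.atleast_2d(p)+0.5)/k-0.5+[x,y]
E
python3 - <<'E'
from h import *; from rig import capture
np.set_printoptions(precision=1,suppress=True)
t=capture("top"); s=capture("side")
print("cell top",toz(t,uc([350,265],350,180,8),48.5), "side",toz(s,uc([152,264],260,280,5),48.5))
rim=toz(t,uc([[140,195],[470,295],[415,462],[90,368]],250,155,10),102)
print("rim",rim,rim.mean(0)); d=lambda a:np.linalg.norm(np.roll(a,-1,0)-a,axis=1)
ang=lambda v:np.degrees(np.arctan2(v[1],v[0]))
print(d(rim),[ang((np.roll(rim,-1,0)-rim)[i]) for i in range(4)])
print("cellin",toz(t,uc([207,287],250,155,10),124))
print("foam", f:=toz(t,uc([[172,40],[428,116],[298,550],[36,468]],220,150,4.5),30),f.mean(0),d(f),[ang((np.roll(f,-1,0)-f)[i]) for i in range(4)])
cv=toz(t,uc([[160,130],[450,165],[425,375],[122,335]],110,205,10),31.5)
print("cover",cv,cv.mean(0),d(cv),[ang((np.roll(cv,-1,0)-cv)[i]) for i in range(4)])
im=cv2.resize(s["image"][140:270,190:330],None,fx=5,fy=5,interpolation=cv2.INTER_CUBIC); cv2.imwrite("pics/s_met.png",im[:600])
E
```

```text
cell top [[ 525.2 -277.    48.5]] side [[ 526.1 -277.6   48.5]]
rim [[602.5  27.3 102. ]
 [580.1 -47.4 102. ]
 [541.7 -35.1 102. ]
 [562.5  38.  102. ]] [571.7  -4.3 102. ]
[78.  40.2 76.1 41.4] [np.float64(-106.72533003280653), np.float64(162.3299490120283), np.float64(74.13024049993174), np.float64(-14.963846238778352)]
cellin [[576.6  11.6 124. ]]
foam [[658.4  44.1  30. ]
 [617.5 -94.1  30. ]
 [385.6 -25.8  30. ]
 [426.8 111.7  30. ]] [522.1   9.   30. ] [144.1 241.8 143.5 241.3] [np.float64(-106.48153314811701), np.float64(163.59073400615412), np.float64(73.3213185704099), np.float64(-16.272849421585786)]
cover [[510.  358.6  31.5]
 [502.3 288.2  31.5]
 [452.  291.7  31.5]
 [460.7 364.8  31.5]] [481.3 325.8  31.5] [70.8 50.4 73.6 49.7] [np.float64(-96.28293996275782), np.float64(176.04209585044057), np.float64(83.20996297339991), np.float64(-7.173546618183074)]
```

View pics/s_met.png

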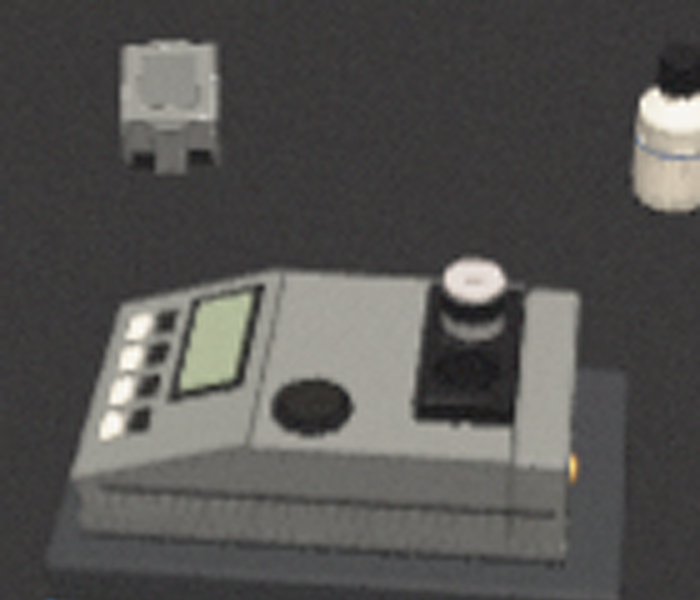

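```bash
python3 - <<'E'
from h import *; from rig import ctrl
s=ctrl.sense(); q=s["ee_rot"]; M=R.from_quat(q[[1,2,3,0]]).as_matrix(); print(M.round(3)); y=M[:,1]; print(np.degrees(np.arctan2(y[1],y[0])), s["eef_pos"],s["time_s"],s["force"])
E
```

```text
[[-0.     0.333  0.943]
 [-0.001  0.943 -0.333]
 [-1.    -0.001 -0.   ]]
70.53017160906779 [174.94491779 494.89128161 242.04847332] 0.25 [0.20909543 0.41843744 0.6429859 ]
```

Request:
step_arm([
  [[0.4,-0.9,0],-0.024],
  [[0.4,-0.96,0],-0.024],
  [[0.4,-0.96,0],-0.024],
  [[0.4,-0.96,0],-0.024],
  [[0.4,-0.96,0],-0.024],
], gripper=-1)

```text
time_s: 0.75
eef_pos: [255.2, 303.9, 242.3]
ee_rot: [0.662, 0.249, 0.662, -0.249]
force: [1.3, -0.2, 0.3]
grip_width: 0.998
```

Request:
step_arm([
  [[0.4,-0.96,0],-0.024],
  [[0.4,-0.96,0],-0.024],
  [[0.4,-0.96,0],-0.024],
  [[0.4,-0.96,0],-0.024],
  [[0.4,-0.96,0],-0.024],
])

```text
time_s: 1.25
eef_pos: [335.2, 111.8, 242.5]
ee_rot: [0.604, 0.369, 0.603, -0.369]
force: [0.4, 0.6, 0.9]
grip_width: 0.998
```

Request:
step_arm([
  [[0.4,-0.96,0],-0.024],
  [[0.4,-0.96,0],-0.024],
  [[0.4,-0.96,0],-0.024],
  [[0.4,-0.96,0],-0.024],
  [[0.4,-0.96,0],-0.024],
])

```text
time_s: 1.75
eef_pos: [415.3, -80.5, 242.3]
ee_rot: [0.524, 0.475, 0.523, -0.475]
force: [0.2, 0.2, 0.7]
grip_width: 1.001
```

Request:
step_arm([
  [[0.55,-0.98,0],-0.0245],
  [[0.55,-0.98,0],-0.0245],
  [[0.55,-0.98,0],-0.0245],
  [[0.55,-0.98,0],-0.0245],
  [[0.55,-0.98,0],-0.0245],
])

```text
time_s: 2.25
eef_pos: [525.6, -276.3, 242.1]
ee_rot: [0.423, 0.567, 0.423, -0.567]
force: [0.6, 0.6, 0.5]
grip_width: 0.999
```

Request:
step_arm([
  [[0,0,-1],0],
  [[0,0,-1],0],
  [[0,0,0],0],
])

```text
time_s: 2.55
eef_pos: [523.0, -273.3, 157.2]
ee_rot: [-0.42, -0.565, -0.427, 0.567]
force: [-0.8, 0.6, 0.5]
grip_width: 1.003
```

```bash
python3 - <<'E'
from h import *; from rig import ctrl,capture
w=capture("wrist"); cv2.imwrite("pics/w1.png",w["image"]); print(ctrl.sense()["eef_pos"],w["origin"])
print(proj(w,[[525.6,-277.3,48.5]]))
import pickle; pickle.dump(w,open("w1.pkl","wb"))
E
```

```text
[ 524.27420234 -274.0647276   160.87723878] [ 545.06211652 -202.47233432  288.30308529]
[[282.40819277 213.62862304]]
```

View pics/w1.png

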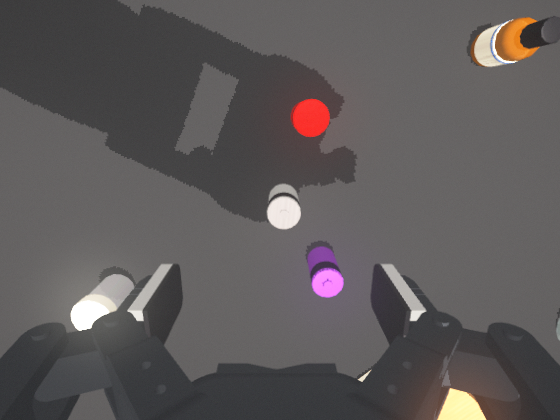

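```bash
python3 - <<'E'
from h import *; from rig import ctrl,capture
np.set_printoptions(precision=2,suppress=True)
w=capture("wrist"); cv2.imwrite("pics/w2.png",cv2.resize(w["image"][170:250,240:330],None,fx=6,fy=6,interpolation=cv2.INTER_CUBIC)); s=ctrl.sense(); print(s["eef_pos"],w["origin"])
q=s["ee_rot"]; M=R.from_quat(q[[1,2,3,0]]).as_matrix(); y=M[:,1]; print(np.degrees(np.arctan2(y[1],y[0])),M)
import pickle; pickle.dump(w,open("w2.pkl","wb"))
E
```

```text
[ 525.19 -274.68  163.29] [ 545.71 -202.77  291.86]
-16.311834633853657 [[ 0.    0.96 -0.28]
 [-0.   -0.28 -0.96]
 [-1.    0.    0.  ]]
```

View pics/w2.png

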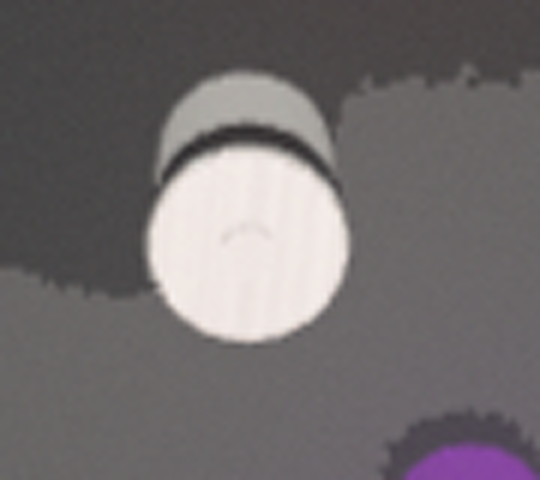

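```bash
python3 - <<'E'
from h import *; import pickle
from rig import ctrl
w=pickle.load(open("w2.pkl","rb"))
print(toz(w,uc([248,243],240,170,6),48.5), ctrl.sense()["eef_pos"])
E
```

```text
[[ 526.74552414 -276.52970532   48.5       ]] [ 525.19397808 -274.67738518  163.28917092]
```

Request:
step_arm([
  [[0.02,-0.06,-0.75],0],
  [[0,0,-0.75],0],
  [[0,0,-0.75],0],
  [[0,0,-0.75],0],
  [[0,0,0],0],
])

```text
time_s: 3.15
eef_pos: [525.4, -276.5, 41.5]
ee_rot: [-0.423, -0.566, -0.425, 0.566]
force: [-0.2, 0.9, 1.1]
grip_width: 0.999
```

Request:
step_arm([
  [[0,0,0],0],
  [[0,0,0],0],
])

```text
time_s: 3.35
eef_pos: [527.1, -277.9, 45.2]
ee_rot: [0.426, 0.566, 0.422, -0.565]
force: [-0.1, -0.3, 0.0]
grip_width: 1.003
```

```bash
python3 - <<'E'
from h import *; from rig import ctrl,capture
w=capture("wrist"); cv2.imwrite("pics/w3.png",w["image"]); print(ctrl.sense()["eef_pos"])
E
```

```text
[ 526.87627379 -277.76273105   44.84691285]
```

View pics/w3.png

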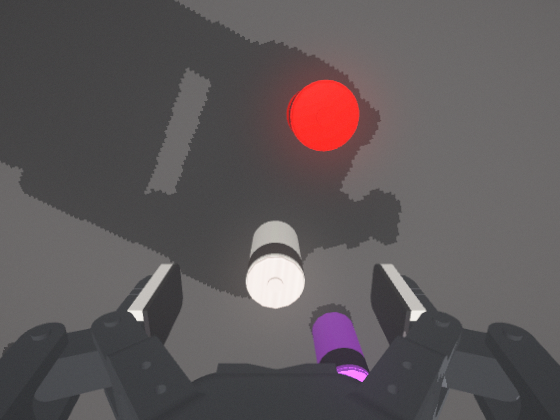

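Request:
step_arm([
  [[0,0,0],0],
  [[0,0,0],0],
  [[0,0,0],0],
  [[0,0,0],0],
  [[0,0,0],0],
], gripper=1, force=40)

```text
time_s: 3.9
eef_pos: [525.9, -277.1, 42.5]
ee_rot: [0.424, 0.566, 0.424, -0.566]
force: [0.4, 0.8, 2.8]
grip_width: 0.289
```

Request:
step_arm([
  [[0,0,0],0],
  [[0,0,0],0],
  [[0,0,0],0],
])

```text
time_s: 4.2
eef_pos: [525.9, -277.1, 42.5]
ee_rot: [0.424, 0.566, 0.424, -0.566]
force: [-0.8, 0.2, 4.1]
grip_width: 0.29
```

```bash
python3 - <<'E'
from h import *; from rig import ctrl,capture
w=capture("wrist"); cv2.imwrite("pics/w4.png",w["image"]); print(ctrl.sense())
E
```

```text
{'time_s': 4.25, 'joints': array([-6.81828632e-01,  6.80162667e-01,  1.48764218e+00, -6.52560887e-06,
        9.73451480e-01, -3.97032348e-01]), 'dq': array([ 0.0003524 , -0.00237655, -0.00037947, -0.00053312,  0.00110186,
       -0.00013478]), 'tau': array([ 5.16127999e-03, -4.98717570e+01, -2.03157306e+01,  6.34455029e-02,
       -3.04251043e-01, -2.40043060e-03]), 'eef_pos': array([ 525.893354  , -277.07447272,   42.5150001 ]), 'ee_rot': array([ 0.42409739,  0.56592426,  0.42386579, -0.56587006]), 'force': array([-1.57393565e+00,  1.97561050e-03,  4.25278468e+00]), 'wrist_torque': array([0.05166015, 0.18132059, 0.03469169]), 'grip_width': 0.2879501281838973}
```

View pics/w4.png

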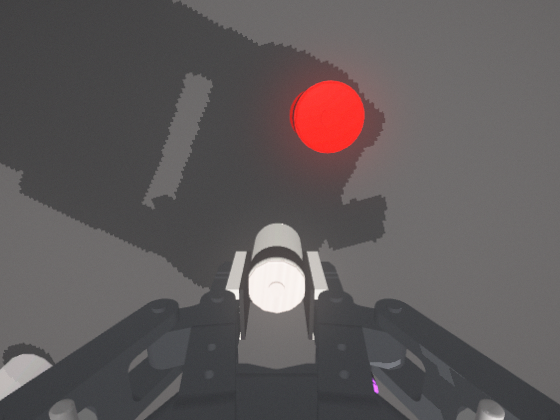

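Request:
step_arm([
  [[0,0,0.5],0],
  [[0,0,1],0],
  [[0,0,1],0],
  [[0,0,1],0],
  [[0,0,0.5],0],
])

```text
time_s: 4.75
eef_pos: [526.4, -277.4, 205.6]
ee_rot: [0.425, 0.566, 0.423, -0.565]
force: [-0.9, -0.4, -1.1]
grip_width: 0.285
```

Request:
step_arm([
  [[0.1,0.6,0],0],
  [[0.1,0.8,0],0],
  [[0.1,0.8,0],0],
  [[0.1,0.8,0],0],
  [[0.1,0.8,0],0],
])

```text
time_s: 5.25
eef_pos: [545.6, -123.7, 201.8]
ee_rot: [-0.424, -0.566, -0.424, 0.566]
force: [0.5, 0.6, -1.0]
grip_width: 0.287
```

Request:
step_arm([
  [[0.1,0.8,0],0],
  [[0.1,0.8,0],0],
  [[0.1,0.6,0],0],
  [[0,0,0],0],
  [[0,0,0],0],
])

```text
time_s: 5.75
eef_pos: [557.7, -36.9, 201.9]
ee_rot: [-0.424, -0.566, -0.424, 0.566]
force: [-0.3, 0.1, 0.2]
grip_width: 0.285
```

Request:
step_arm([
  [[0,0,0],0],
  [[0,0,0],0],
  [[0,0,0],0],
])

```text
time_s: 6.05
eef_pos: [557.7, -37.7, 202.2]
ee_rot: [-0.424, -0.566, -0.424, 0.566]
force: [0.3, 0.5, -1.2]
grip_width: 0.29
```

```bash
python3 - <<'E'
from h import *; from rig import ctrl,capture
import pickle
w=capture("wrist"); cv2.imwrite("pics/w5.png",w["image"]); s=ctrl.sense();print(s["eef_pos"],s["force"])
pickle.dump(w,open("w5.pkl","wb"))
for n in ("side","top"):
    c=capture(n); pickle.dump(c,open(n+"5.pkl","wb")); cv2.imwrite(f"pics/{n}5.png",c["image"])
E
```

```text
[557.74399573 -37.55731171 202.25008281] [ 0.28369366  0.91582204 -0.13517476]
```

View pics/w5.png

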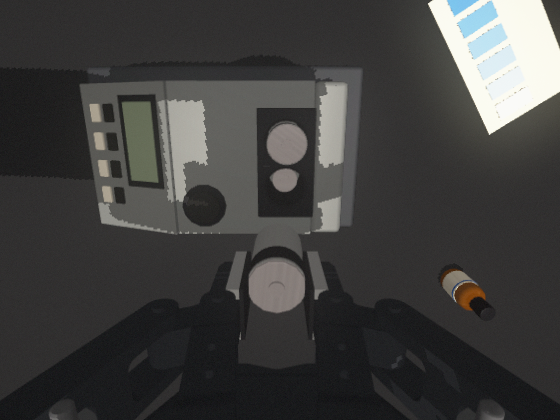

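```bash
python3 - <<'E'
import cv2
w=cv2.imread("pics/w5.png"); cv2.imwrite("pics/w5c.png",cv2.resize(w[100:225,245:330],None,fx=5,fy=4.8 if 0 else 5,interpolation=cv2.INTER_CUBIC)[:600])
E
```

```text
(no output)
```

View pics/w5c.png

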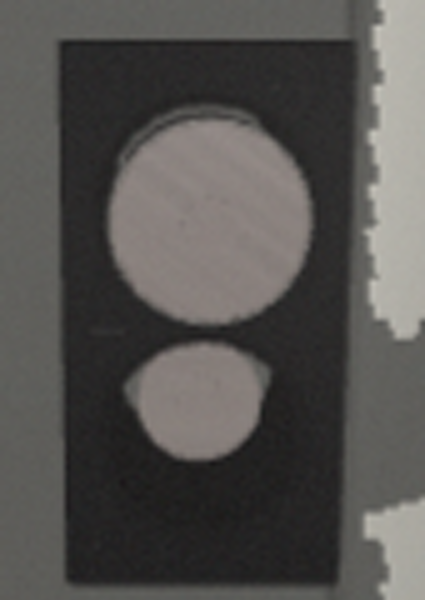

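```bash
python3 - <<'E'
from h import *; import pickle
np.set_printoptions(precision=1,suppress=True)
w=pickle.load(open("w5.pkl","rb"))
c=toz(w,uc([[60,40],[355,42],[338,583],[67,582]],245,100,5),102); print(c,c.mean(0))
a=np.radians(-16.3); ex=np.array([np.cos(a),np.sin(a)]); ey=np.array([-ex[1],ex[0]])
print([(p[:2]-c.mean(0)[:2])@np.c_[ex,ey] for p in c])
for k in range(4): v=c[(k+1)%4]-c[k]; print(np.degrees(np.arctan2(v[1],v[0])),np.hypot(*v[:2]))
ci=toz(w,uc([210,222],245,100,5),122.5)[0]; print("cellin",ci,"bay",ci[:2]-16.75*ey,"well",ci[:2]-33.5*ey)
t=np.array([571.7,-4.3]);print("top well",t-16.75*ey)
print("own cell",toz(w,[277,286],208),"tcp 557.74 -37.56")
E
```

```text
[[566.   38.  102. ]
 [604.4  26.5 102. ]
 [582.6 -48.  102. ]
 [543.8 -36.4 102. ]] [574.2  -5.  102. ]
[array([-20.,  39.]), array([20.2, 38.7]), array([ 20.2, -38.9]), array([-20.4, -38.7])]
-16.74640534781974 40.12688326156457
-106.31387844986175 77.58663186214393
163.3779206266194 40.53233684028194
73.38662337360833 77.67258143786755
cellin [578.8  11.  122.5] bay [574.1  -5.1] well [569.4 -21.2]
top well [567.  -20.4]
own cell [[558.2 -37.  208. ]] tcp 557.74 -37.56
```

Request:
step_arm([
  [[0.13,0.21,0],0],
  [[0.13,0.2,0],0],
  [[0,0,-0.6],0],
  [[0,0,-0.6],0],
  [[0,0,0],0],
])

```text
time_s: 6.7
eef_pos: [567.1, -19.6, 151.5]
ee_rot: [-0.423, -0.564, -0.426, 0.567]
force: [-0.3, 0.2, -0.3]
grip_width: 0.289
```

Request:
step_arm([
  [[0,0,0],0],
  [[0,0,0],0],
  [[0,0,0],0],
  [[0,0,0],0],
])

```text
time_s: 7.1
eef_pos: [568.5, -20.7, 155.1]
ee_rot: [0.424, 0.566, 0.424, -0.566]
force: [0.1, 0.4, -0.4]
grip_width: 0.286
```

```bash
python3 - <<'E'
from h import *; from rig import ctrl,capture
import pickle
s=ctrl.sense();print(s["eef_pos"],s["force"])
for n,(x,y,W,H,k) in {"wrist":(180,100,200,220,2.7),"side":(260,170,60,60,9),"top":(240,150,80,65,9)}.items():
    c=capture(n); pickle.dump(c,open(n+"6.pkl","wb")); cv2.imwrite(f"pics/{n}6.png",cv2.resize(c["image"][y:y+H,x:x+W],None,fx=k,fy=k,interpolation=cv2.INTER_CUBIC))
E
```

```text
[568.48760049 -20.66213651 155.0633309 ] [ 0.12548589  0.41103784 -0.39424418]
```

View pics/wrist6.png

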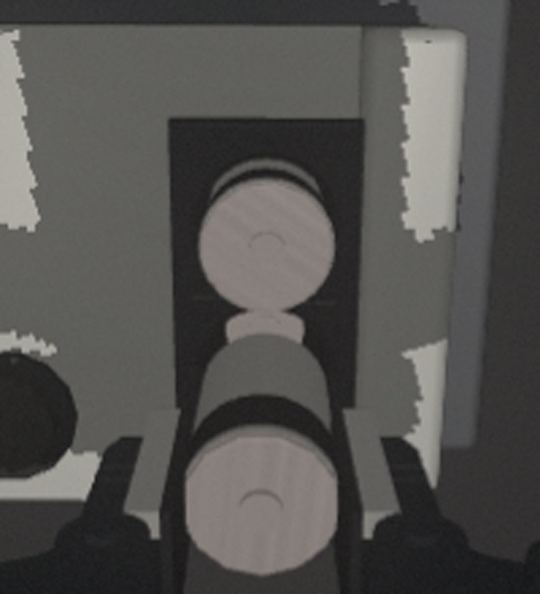

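View pics/side6.png

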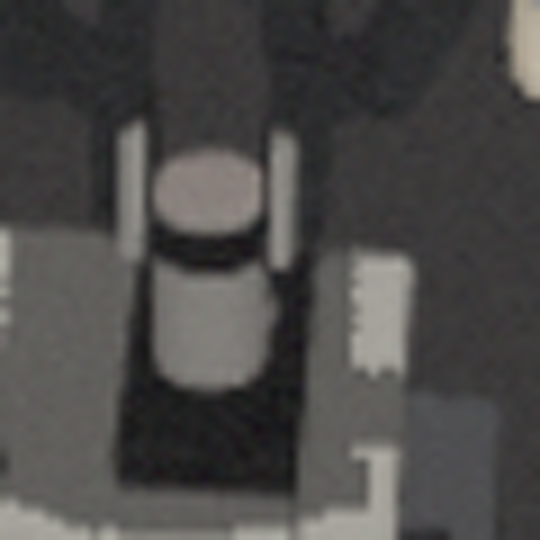

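```bash
python3 - <<'E'
from h import *; import pickle
np.set_printoptions(precision=2,suppress=True)
w=pickle.load(open("wrist6.pkl","rb")); s=pickle.load(open("side6.pkl","rb"))
T=np.array([568.49,-20.66])
a=np.radians(-16.3); ex=np.array([np.cos(a),np.sin(a)]); ey=np.array([-ex[1],ex[0]]); E=np.c_[ex,ey]
g=lambda P:(P[:,:2]-T)@E
print("rim rel tcp in meter axes", g(toz(w,uc([[168,118],[363,120],[176,405],[356,410]],180,100,2.7),102)))
print("cellin",g(toz(w,uc([[267,245]],180,100,2.7),122.5)), "want 0,33.5")
print("own top",g(toz(w,uc([[262,503]],180,100,2.7),155.06+6)))
print("own bottom edge pts at y", g(toz(w,uc([[201,380],[328,380]],180,100,2.7),155.06-30)))
# side: collar near corners & own cell
print("side rim near", g(toz(s,uc([[118,475],[295,492]],260,170,9),102)),"own top",g(toz(s,uc([[209,192]],260,170,9),161)))
print("predicted proj side own top", )
E
```

```text
rim rel tcp in meter axes [[-19.12  55.8 ]
 [ 21.17  55.36]
 [-19.32  -8.71]
 [ 21.73 -10.01]]
cellin [[ 1.19 33.89]] want 0,33.5
own top [[0.13 0.91]]
own bottom edge pts at y [[-11.82   7.12]
 [ 13.25   7.09]]
side rim near [[-18.37 -31.1 ]
 [ 21.65 -33.49]] own top [[-0.68 -1.97]]
predicted proj side own top
```

View pics/top6.png

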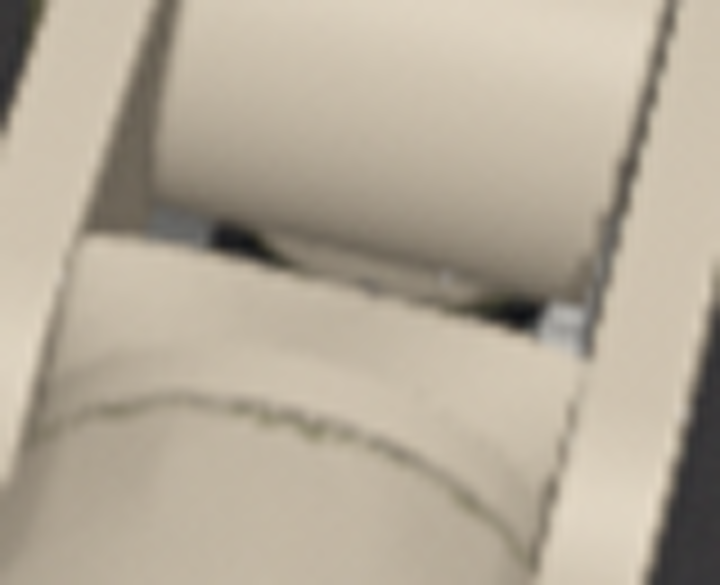

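Request:
step_arm([
  [[0.02,-0.006,0],0],
  [[0,0,-0.2],0],
  [[0,0,-0.1],0],
  [[0,0,0],0],
  [[0,0,0],0],
])

```text
time_s: 7.75
eef_pos: [569.0, -20.8, 142.1]
ee_rot: [-0.424, -0.566, -0.424, 0.566]
force: [-0.2, 0.7, 0.0]
grip_width: 0.286
```

Request:
step_arm([
  [[0,0,-0.1],0],
  [[0,0,-0.1],0],
  [[0,0,0],0],
  [[0,0,0],0],
])

```text
time_s: 8.15
eef_pos: [569.0, -20.9, 134.2]
ee_rot: [-0.424, -0.566, -0.424, 0.566]
force: [-0.3, -0.2, -0.8]
grip_width: 0.289
```

Request:
step_arm([
  [[0,0,-0.1],0],
  [[0,0,-0.1],0],
  [[0,0,-0.1],0],
  [[0,0,0],0],
  [[0,0,0],0],
])

```text
time_s: 8.65
eef_pos: [569.0, -20.9, 122.2]
ee_rot: [-0.424, -0.566, -0.424, 0.566]
force: [0.5, -0.0, 1.2]
grip_width: 0.29
```

Request:
step_arm([
  [[0,0,-0.06],0],
  [[0,0,0],0],
  [[0,0,0],0],
])

```text
time_s: 8.95
eef_pos: [569.0, -20.9, 119.9]
ee_rot: [0.424, 0.566, 0.424, -0.566]
force: [-0.3, -0.5, -1.5]
grip_width: 0.288
```

```bash
python3 - <<'E'
from h import *; from rig import ctrl,capture
s=ctrl.sense();print(s["eef_pos"],s["force"])
c=capture("side");cv2.imwrite("pics/side7.png",cv2.resize(c["image"][170:240,250:330],None,fx=8,fy=8,interpolation=cv2.INTER_CUBIC))
c=capture("wrist");cv2.imwrite("pics/wrist7.png",c["image"])
E
```

```text
[568.99375475 -20.8636415  119.88874572] [-0.27310784 -0.47461219 -1.49214422]
```

View pics/side7.png

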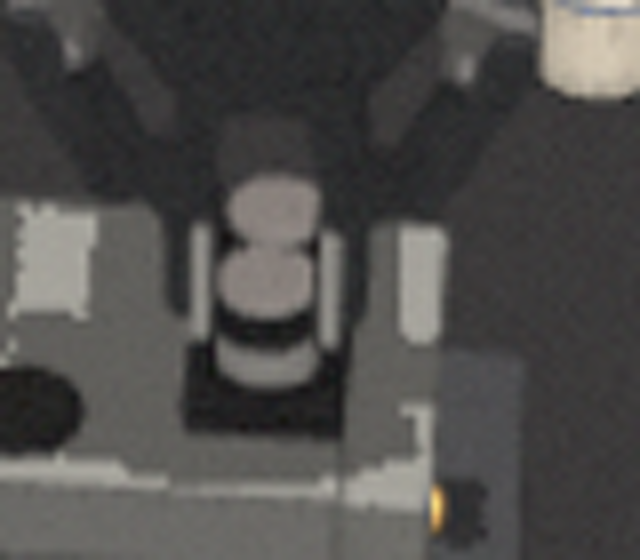

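View pics/wrist7.png

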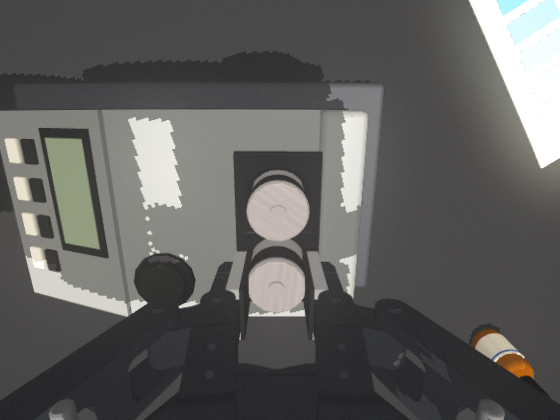

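Request:
step_arm([
  [[0,0,0],0],
  [[0,0,0],0],
  [[0,0,0],0],
  [[0,0,0],0],
  [[0,0,0],0],
], gripper=-1)

```text
time_s: 9.55
eef_pos: [569.0, -20.9, 119.9]
ee_rot: [0.424, 0.566, 0.424, -0.566]
force: [0.6, -0.5, 0.4]
grip_width: 1.003
```

Request:
step_arm([
  [[0,0,0.5],0],
  [[0,0,1],0],
  [[0,0,1],0],
  [[0,0,0],0],
  [[0,0,0],0],
])

```text
time_s: 10.05
eef_pos: [569.1, -20.8, 220.3]
ee_rot: [0.424, 0.566, 0.424, -0.566]
force: [0.3, -0.2, -1.0]
grip_width: 1.004
```

```bash
python3 - <<'E'
from h import *; from rig import ctrl,capture
import pickle
s=ctrl.sense();print(s["eef_pos"],s["force"],s["time_s"])
c=capture("side");cv2.imwrite("pics/side8.png",cv2.resize(c["image"][170:240,250:330],None,fx=8,fy=8,interpolation=cv2.INTER_CUBIC));pickle.dump(c,open("side8.pkl","wb"))
c=capture("wrist");cv2.imwrite("pics/wrist8.png",c["image"]);pickle.dump(c,open("wrist8.pkl","wb"))
E
```

```text
[569.0765045  -20.84991205 220.2824506 ] [ 0.28315017 -0.24376761 -0.98750015] 10.05
```

View pics/side8.png

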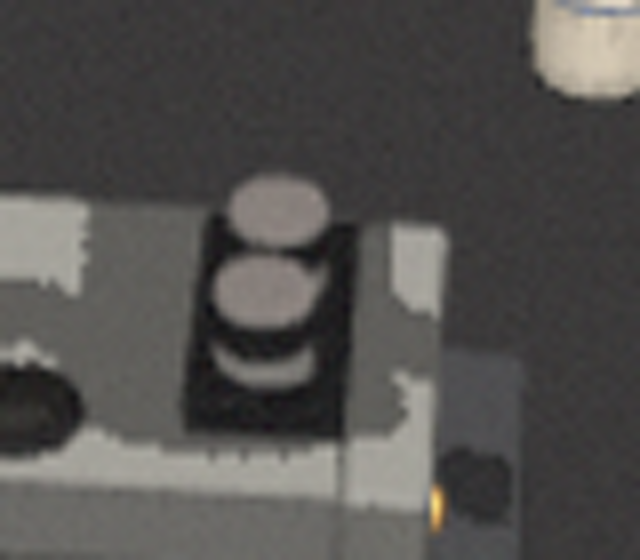

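View pics/wrist8.png

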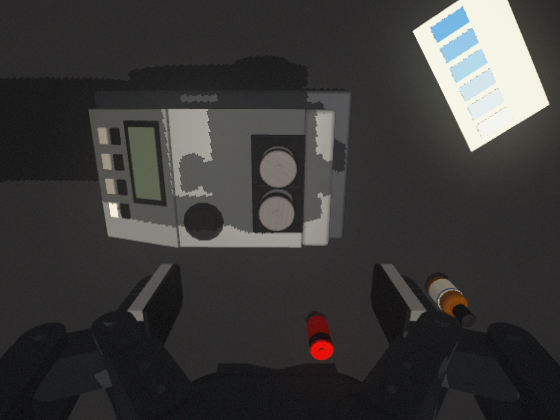

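```bash
python3 - <<'E'
from h import *; import pickle
from rig import ctrl
np.set_printoptions(precision=0,suppress=True)
t=pickle.load(open("top5.pkl","rb")); s=pickle.load(open("side5.pkl","rb"))
for z in (0,60,150): print(z,toz(t,[[78,198],[52,270],[36,150],[188,135]],z).tolist())
for z in (0,60,150): print("side lid bottom right (240,130), top (272,42)(245,110)",z,toz(s,[[240,130],[272,42],[245,105]],z).tolist())
print(ctrl.sense()["joints"])
E
```

```text
0 [[562.3289779567458, 491.4149124137967, 0.0], [383.72306312751255, 542.5021693604202, 0.0], [685.354458083078, 609.8682037636719, 0.0], [726.4588527066535, 222.87993261446704, 0.0]]
60 [[551.4096702044995, 465.3613462940076, 60.0], [382.16500121249715, 513.7709742724954, 60.0], [667.9870337339819, 577.6061625123872, 60.0], [706.9370297004369, 210.90105133476757, 60.0]]
150 [[535.0307085761301, 426.28099711432395, 150.0], [379.827908339974, 470.67418164060837, 150.0], [641.9358972103373, 529.2131006354601, 150.0000000000001], [677.654295191112, 192.93272941521835, 150.0]]
side lid bottom right (240,130), top (272,42)(245,110) 0 [[552.0268449285144, 507.5617920861922, 0.0], [794.2764796263145, 1224.05634356473, 0.0], [591.8687444626723, 666.6170878865954, 0.0]]
side lid bottom right (240,130), top (272,42)(245,110) 60 [[539.5296675165965, 404.46780807407674, 60.0], [762.0755534122626, 1062.6851667797869, 60.0], [576.1309645160995, 550.5860953295143, 60.0]]
side lid bottom right (240,130), top (272,42)(245,110) 150 [[520.7839013987196, 249.82683205590388, 150.0], [713.7741640911845, 820.6284016023716, 150.0], [552.5242945962405, 376.5396064938926, 150.0]]
[-0.  0.  1.  0.  1.  0.]
```

```bash
python3 - <<'E'
import cv2
s=cv2.imread("pics/side5.png");t=cv2.imread("pics/top5.png")
cv2.imwrite("pics/cs.png",cv2.resize(s[30:180,160:300],None,fx=4,fy=4))
cv2.imwrite("pics/ct.png",cv2.resize(t[120:300,0:180],None,fx=3.3,fy=3.3))
E
```

```text
(no output)
```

View pics/cs.png

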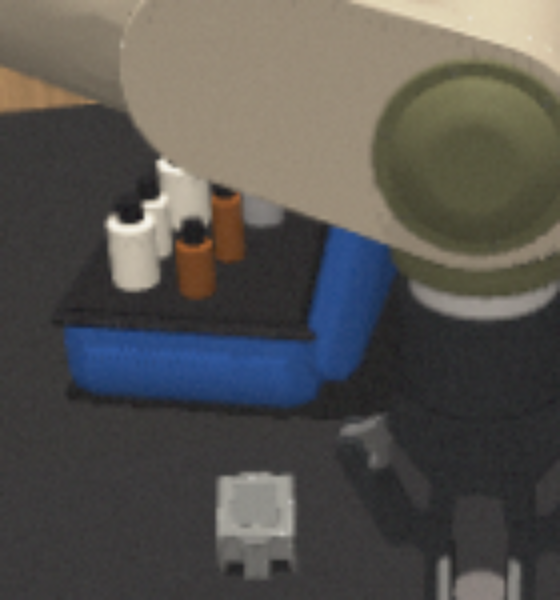

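View pics/ct.png

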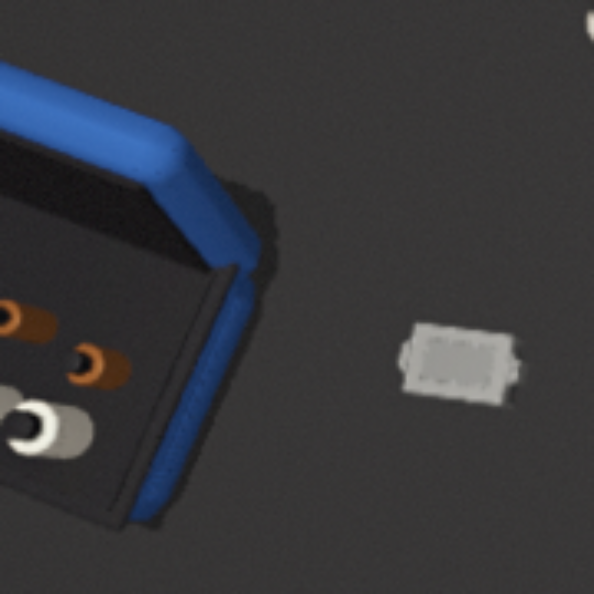

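Request:
step_arm([
  [[-0.2,0.7,0],0.027],
  [[-0.25,0.9,0],0.0265],
  [[-0.25,1,0],0],
  [[-0.25,1,0],0],
  [[-0.25,1,0],0],
])

```text
time_s: 10.65
eef_pos: [520.0, 164.5, 218.6]
ee_rot: [-0.469, -0.528, -0.47, 0.529]
force: [1.9, -0.2, 0.2]
grip_width: 0.997
```

Request:
step_arm([
  [[-0.25,1,0],0],
  [[-0.25,1,0],0],
  [[-0.25,1,-0.5],0],
  [[-0.23,1,-0.5],0],
  [[0,0.08,-0.5],0],
])

```text
time_s: 11.15
eef_pos: [479.6, 329.8, 157.6]
ee_rot: [-0.471, -0.527, -0.472, 0.528]
force: [1.2, -0.1, 0.6]
grip_width: 1.002
```

Request:
step_arm([
  [[0,0,0],0],
  [[0,0,0],0],
  [[0,0,0],0],
  [[0,0,0],0],
])

```text
time_s: 11.55
eef_pos: [482.5, 325.8, 160.9]
ee_rot: [0.47, 0.529, 0.469, -0.528]
force: [0.2, -0.2, 0.3]
grip_width: 0.999
```

```bash
python3 - <<'E'
from h import *; from rig import ctrl,capture
import pickle
s=ctrl.sense();q=s["ee_rot"]; M=R.from_quat(q[[1,2,3,0]]).as_matrix(); y=M[:,1]; print(s["eef_pos"],s["time_s"],np.degrees(np.arctan2(y[1],y[0])))
c=capture("wrist");cv2.imwrite("pics/wrist9.png",c["image"]);pickle.dump(c,open("wrist9.pkl","wb"))
cv2.imwrite("pics/wrist9c.png",cv2.resize(c["image"][130:260,210:350],None,fx=4.5,fy=4.5,interpolation=cv2.INTER_CUBIC))
E
```

```text
[482.45365425 325.76716303 160.85723408] 11.55 -6.758357434951756
```

View pics/wrist9.png

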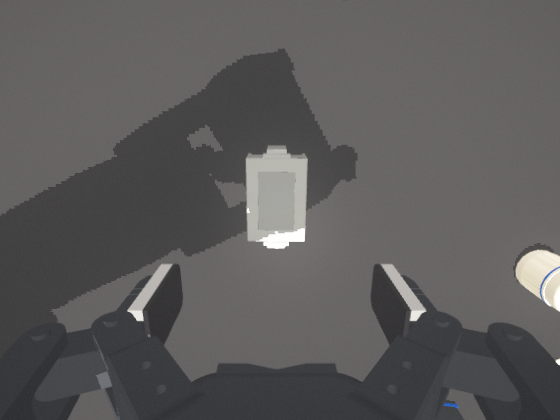

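View pics/wrist9c.png

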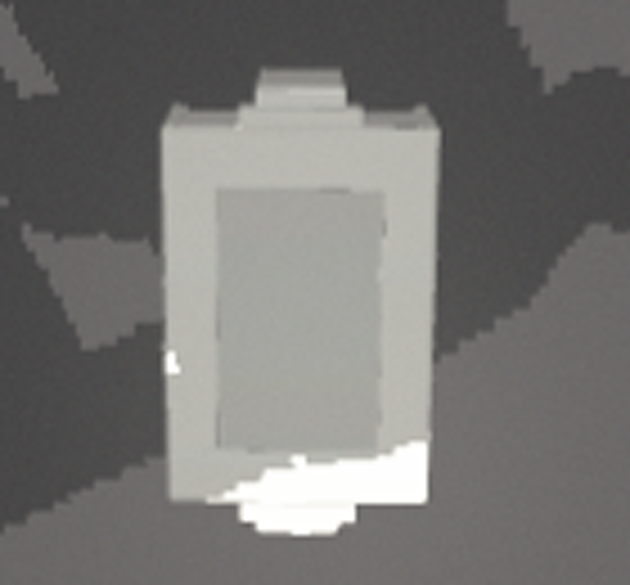

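```bash
python3 - <<'E'
from h import *; import pickle
np.set_printoptions(precision=2,suppress=True)
w=pickle.load(open("wrist9.pkl","rb"))
c=toz(w,uc([[163,128],[440,128],[428,502],[170,500]],210,130,4.5),31.5); print(c.mean(0))
for k in range(4): v=c[(k+1)%4]-c[k]; print(np.degrees(np.arctan2(v[1],v[0])),np.hypot(*v[:2]))
E
```

```text
[482.72 326.46  31.5 ]
-6.790849786495516 49.177359152739456
-97.035220564139 71.67490747772435
172.70818418096897 49.44829532093259
82.74692666394367 71.24422790653291
```

Request:
step_arm([
  [[-0.01,0.005,-0.8],0],
  [[0,0,-0.9],0],
  [[0,0,-0.9],0],
  [[0,0,-0.6],0],
  [[0,0,-0.2],0],
])

```text
time_s: 12.1
eef_pos: [480.6, 325.8, 22.0]
ee_rot: [-0.469, -0.527, -0.47, 0.53]
force: [0.2, -0.1, 0.5]
grip_width: 1.003
```

Request:
step_arm([
  [[0,0,-0.2],0],
  [[0,0,0],0],
  [[0,0,0],0],
  [[0,0,0],0],
])

```text
time_s: 12.5
eef_pos: [482.0, 326.8, 17.0]
ee_rot: [0.47, 0.529, 0.47, -0.528]
force: [-0.1, -0.3, 0.8]
grip_width: 1.004
```

Request:
step_arm([
  [[0,0,0],0],
  [[0,0,0],0],
  [[0,0,0],0],
  [[0,0,0],0],
  [[0,0,0],0],
], gripper=1, force=80)

```text
time_s: 13.0
eef_pos: [481.8, 326.7, 16.6]
ee_rot: [0.47, 0.529, 0.47, -0.528]
force: [-1.1, -0.8, 5.1]
grip_width: 0.569
```

Request:
step_arm([
  [[0,0,0],0],
  [[0,0,0],0],
])

```text
time_s: 13.2
eef_pos: [481.8, 326.7, 16.6]
ee_rot: [0.47, 0.529, 0.47, -0.528]
force: [-0.3, -0.4, 5.7]
grip_width: 0.568
```

```bash
python3 - <<'E'
from h import *; from rig import ctrl,capture
import pickle
s=ctrl.sense(); print(s["eef_pos"],s["time_s"],s["force"],s["grip_width"])
c=capture("wrist");cv2.imwrite("pics/wrist10.png",c["image"]);pickle.dump(c,open("wrist10.pkl","wb"))
c=capture("side");cv2.imwrite("pics/side10.png",cv2.resize(c["image"][110:200,170:290],None,fx=6,fy=6,interpolation=cv2.INTER_CUBIC))
E
```

```text
[481.77568715 326.74372979  16.56229037] 13.2 [-0.29481198 -0.38046583  5.66689633] 0.5681873878017819
```

View pics/wrist10.png

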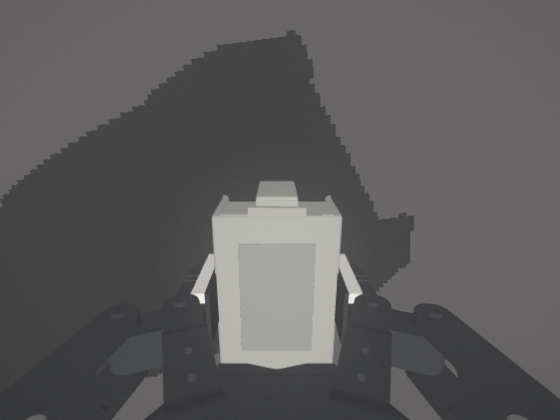

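View pics/side10.png

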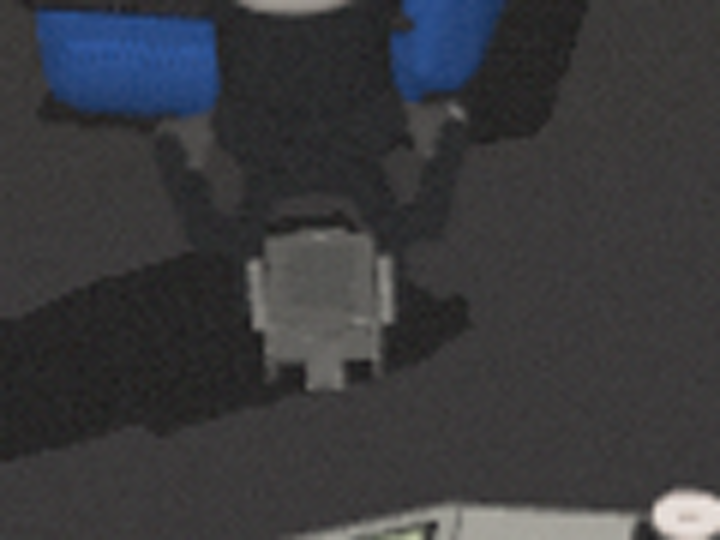

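Request:
step_arm([
  [[0,0,0.3],0],
  [[0,0,0.9],0],
  [[0,0,1],0],
  [[0,0,1],0],
  [[0,0,1],0],
])

```text
time_s: 13.8
eef_pos: [481.0, 326.3, 186.1]
ee_rot: [-0.47, -0.528, -0.47, 0.528]
force: [0.3, 0.7, -0.1]
grip_width: 0.57
```

Request:
step_arm([
  [[0.18,-0.7,0.3],-0.018],
  [[0.18,-0.9,0],-0.018],
  [[0.18,-1,0],-0.018],
  [[0.18,-1,0],0],
  [[0.18,-1,0],0],
])

```text
time_s: 14.3
eef_pos: [517.2, 141.0, 196.5]
ee_rot: [0.424, 0.566, 0.424, -0.566]
force: [0.8, 0.7, -1.0]
grip_width: 0.568
```

Request:
step_arm([
  [[0.18,-1,0],0],
  [[0.18,-1,0],0],
  [[0.18,-1,0],0],
  [[0.18,-1,0],0],
  [[0.18,-0.8,0],0],
])

```text
time_s: 14.8
eef_pos: [553.2, -51.6, 196.4]
ee_rot: [-0.423, -0.566, -0.423, 0.566]
force: [0.9, 0.6, -0.5]
grip_width: 0.569
```

Request:
step_arm([
  [[0.04,-0.45,0],0],
  [[0,0,0],0],
  [[0,0,0],0],
  [[0,0,0],0],
  [[0,0,0],0],
])

```text
time_s: 15.3
eef_pos: [554.9, -66.4, 196.1]
ee_rot: [0.424, 0.566, 0.424, -0.566]
force: [-0.5, 0.8, -0.5]
grip_width: 0.568
```

```bash
python3 - <<'E'
from h import *; from rig import ctrl,capture
import pickle
s=ctrl.sense();q=s["ee_rot"]; M=R.from_quat(q[[1,2,3,0]]).as_matrix(); y=M[:,1]; print(s["eef_pos"],s["time_s"],np.degrees(np.arctan2(y[1],y[0])),s["force"],s["grip_width"])
c=capture("wrist");cv2.imwrite("pics/wrist11.png",c["image"]);pickle.dump(c,open("wrist11.pkl","wb"))
cv2.imwrite("pics/wrist11c.png",cv2.resize(c["image"][60:210,220:360],None,fx=4,fy=4,interpolation=cv2.INTER_CUBIC))
cv2.imwrite("pics/wrist11d.png",cv2.resize(c["image"][180:380,190:360],None,fx=3,fy=3,interpolation=cv2.INTER_CUBIC))
E
```

```text
[554.90341106 -66.42408862 196.06873688] 15.3 -16.332079921650102 [-0.54330657  0.76563987 -0.47794353] 0.5679479186838876
```

View pics/wrist11.png

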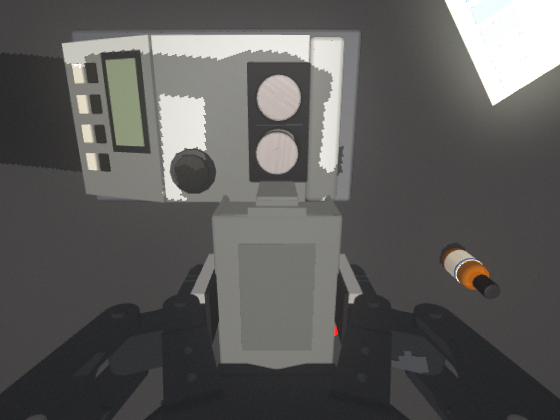

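View pics/wrist11c.png

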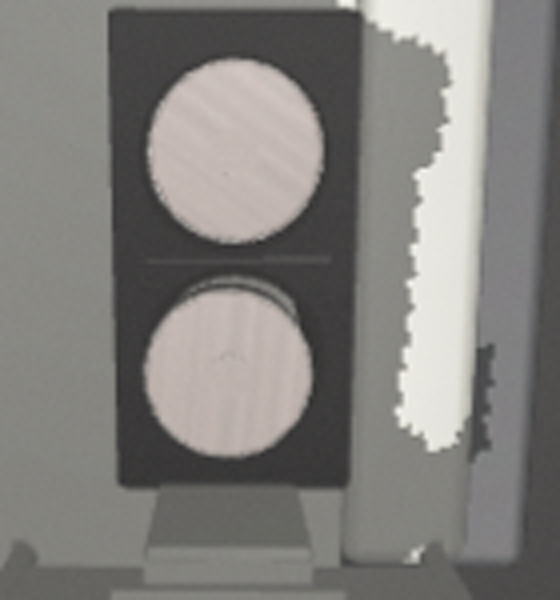

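View pics/wrist11d.png

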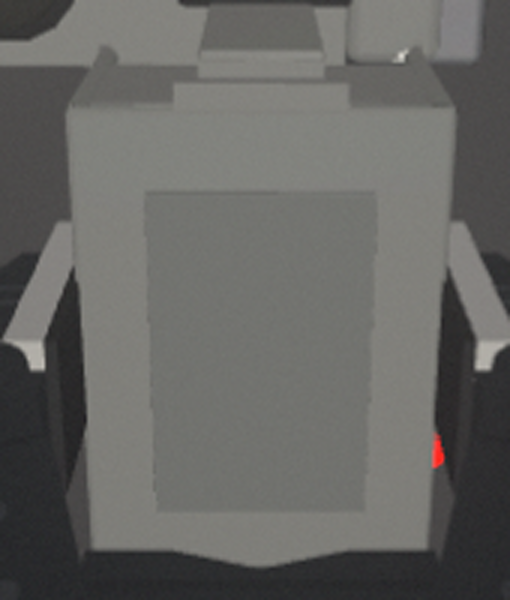

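```bash
python3 - <<'E'
from h import *; import pickle
np.set_printoptions(precision=2,suppress=True)
w=pickle.load(open("wrist11.pkl","rb")); T=np.array([554.9,-66.42])
a=np.radians(-16.33); ex=np.array([np.cos(a),np.sin(a)]); ey=np.array([-ex[1],ex[0]]); E=np.c_[ex,ey]
g=lambda P:(P[:,:2]-T)@E
def pr(n,c):
    print(n,c.mean(0),g(c).mean(0))
    for k in range(4): v=c[(k+1)%4]-c[k]; print("  ",np.degrees(np.arctan2(v[1],v[0]))%90-90,np.hypot(*v[:2]))
pr("rim",toz(w,uc([[109,10],[362,12],[347,487],[120,487]],220,60,4),102))
ce=toz(w,uc([[236,150],[229,373]],220,60,4),122.5); print("cells",ce,g(ce),"mid",ce.mean(0),g(ce).mean(0))
v=ce[0]-ce[1]; print(np.degrees(np.arctan2(v[1],v[0]))-90,np.hypot(*v[:2]))
pr("cover",toz(w,uc([[68,107],[455,107],[430,550],[92,550]],190,180,3),211))
w=pickle.load(open("wrist10.pkl","rb"))
E
```

```text
rim [574.11  -5.42 102.  ] [ 1.29 63.94]
   -16.768857614868978 40.40646883351623
   -16.659501992601733 77.54343709748069
   -16.35318987715516 40.00431887943177
   -16.36310579497713 77.83546720827621
cells [[578.98  10.87 122.5 ]
 [568.66 -20.65 122.5 ]] [[ 1.38 80.94]
 [ 0.34 47.79]] mid [573.82  -4.89 122.5 ] [ 0.86 64.37]
-18.130355175119334 33.170756645027986
cover [555.58 -64.6  211.  ] [0.14 1.94]
   -16.354038272559578 48.40728580196519
   -15.941413808460908 68.33398745933583
   -16.35284597602174 49.47319375597098
   -16.835139713572573 68.33565398148814
```

Request:
step_arm([
  [[0.15,0.5,0],0],
  [[0.16,0.55,0],0],
  [[0.148,0.51,-0.3],0],
  [[0,0,-0.6],0],
  [[0,0,-0.2],0],
])

```text
time_s: 15.85
eef_pos: [572.4, -3.9, 149.9]
ee_rot: [-0.423, -0.565, -0.425, 0.567]
force: [-0.7, -0.1, -1.2]
grip_width: 0.574
```

Request:
step_arm([
  [[0,0,0],0],
  [[0,0,0],0],
  [[0,0,0],0],
  [[0,0,0],0],
  [[0,0,0],0],
])

```text
time_s: 16.35
eef_pos: [573.5, -5.2, 152.4]
ee_rot: [0.424, 0.566, 0.423, -0.566]
force: [-0.6, 0.3, -1.3]
grip_width: 0.566
```

```bash
python3 - <<'E'
from h import *; from rig import ctrl,capture
import pickle
s=ctrl.sense();q=s["ee_rot"]; M=R.from_quat(q[[1,2,3,0]]).as_matrix(); y=M[:,1]; print(s["eef_pos"],s["time_s"],np.degrees(np.arctan2(y[1],y[0])),s["force"],s["grip_width"])
c=capture("side");pickle.dump(c,open("side12.pkl","wb"));cv2.imwrite("pics/side12.png",cv2.resize(c["image"][160:250,240:330],None,fx=6.6,fy=6.6,interpolation=cv2.INTER_CUBIC))
c=capture("wrist");cv2.imwrite("pics/wrist12.png",c["image"])
E
```

```text
[573.45183697  -5.22850291 152.37395842] 16.35 -16.423024691708566 [-0.58912639  0.33009372 -1.31836749] 0.5661011217033486
```

View pics/side12.png

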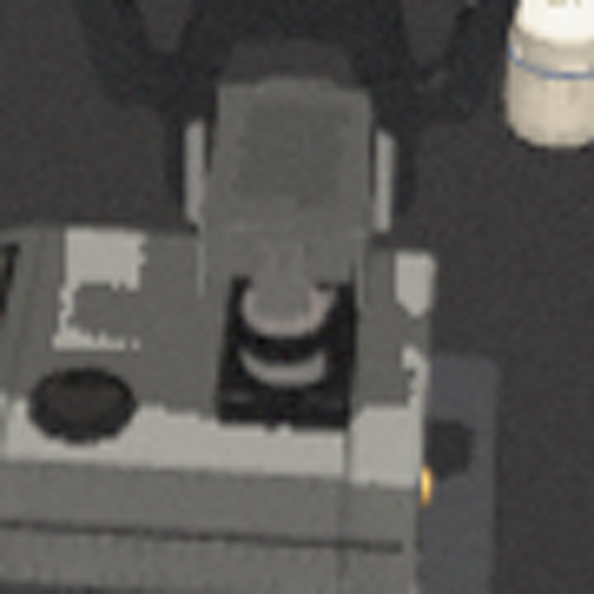

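View pics/wrist12.png

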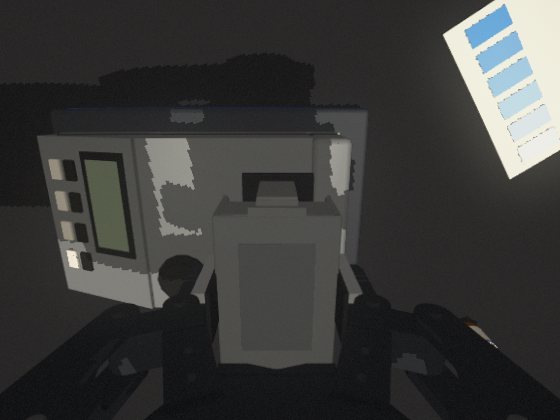

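Request:
step_arm([
  [[0,0,-0.3],0],
  [[0,0,-0.3],0],
  [[0,0,0],0],
  [[0,0,0],0],
  [[0,0,0],0],
])

```text
time_s: 16.95
eef_pos: [573.5, -5.1, 128.1]
ee_rot: [0.424, 0.566, 0.423, -0.566]
force: [-0.3, 0.8, -0.2]
grip_width: 0.568
```

Request:
step_arm([
  [[0,0,0],0],
  [[0,0,0],0],
  [[0,0,0],0],
  [[0,0,0],0],
  [[0,0,0],0],
])

```text
time_s: 17.45
eef_pos: [573.3, -5.1, 128.0]
ee_rot: [0.424, 0.566, 0.423, -0.566]
force: [-0.7, -0.2, -0.9]
grip_width: 0.571
```

```bash
python3 - <<'E'
from h import *; from rig import ctrl,capture
import pickle
s=ctrl.sense();q=s["ee_rot"]; M=R.from_quat(q[[1,2,3,0]]).as_matrix(); y=M[:,1]; print(s["eef_pos"],s["time_s"],np.degrees(np.arctan2(y[1],y[0])),s["force"],s["grip_width"])
c=capture("side");pickle.dump(c,open("side13.pkl","wb"));cv2.imwrite("pics/side13.png",cv2.resize(c["image"][170:240,250:330],None,fx=8,fy=8,interpolation=cv2.INTER_CUBIC))
c=capture("wrist");cv2.imwrite("pics/wrist13.png",cv2.resize(c["image"][120:260,180:380],None,fx=4,fy=4,interpolation=cv2.INTER_CUBIC))
E
```

```text
[573.34110838  -5.09106383 127.9608593 ] 17.45 -16.412255810872747 [-0.68476275 -0.22577178 -0.86819562] 0.5705324527165851
```

View pics/side13.png

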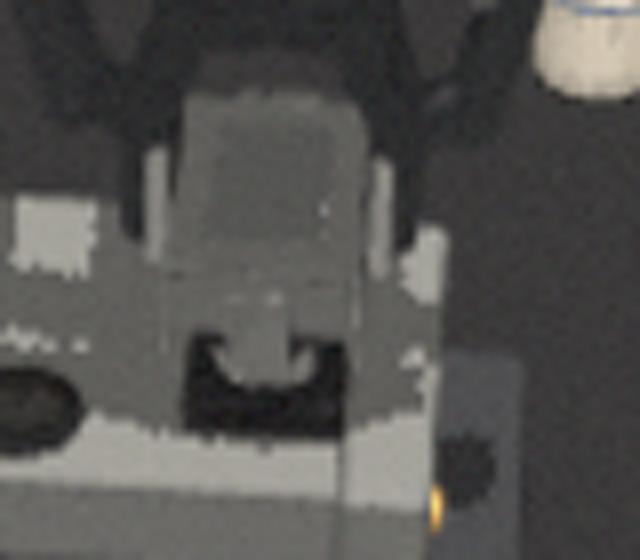

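View pics/wrist13.png

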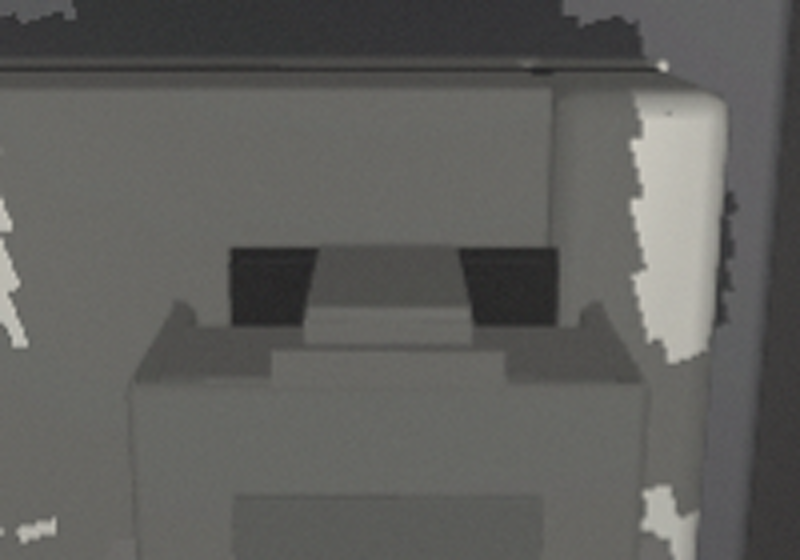

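```bash
python3 - <<'E'
from h import *; import pickle
from rig import capture,ctrl
np.set_printoptions(precision=2,suppress=True)
w=capture("wrist"); T=ctrl.sense()["eef_pos"][:2]; z=ctrl.sense()["eef_pos"][2]; print(T,z,w["origin"])
a=np.radians(-16.41); ex=np.array([np.cos(a),np.sin(a)]); ey=np.array([-ex[1],ex[0]]); E=np.c_[ex,ey]
g=lambda P:(P[:,:2]-T)@E
u=lambda p:uc(p,180,120,4)
print("rim far",g(toz(w,u([[230,249],[558,249]]),102)))
u0=z-16.56
print("cover top far",g(toz(w,u([[133,381],[645,383]]),u0+31.5)))
print("endwall bottom",g(toz(w,u([[195,327],[590,327]]),u0+11)))
print("clip tip",g(toz(w,u([[318,246],[462,246]]),u0)))
print("cam rel",g(np.array([w["origin"]])))
E
```

```text
[573.3   -5.07] 127.90683385298618 [594.4   66.59 258.77]
rim far [[-19.29  39.9 ]
 [ 21.02  39.89]]
cover top far [[-23.81  36.34]
 [ 24.2   36.13]]
endwall bottom [[-20.9   35.75]
 [ 22.11  35.73]]
clip tip [[-7.96 42.33]
 [ 8.67 42.32]]
cam rel [[-0.  74.7]]
```

Request:
step_arm([
  [[0.009,0.029,0],0],
  [[0,0,0],0],
  [[0,0,-0.1],0],
  [[0,0,-0.1],0],
  [[0,0,0],0],
])

```text
time_s: 18.1
eef_pos: [573.3, -3.8, 119.1]
ee_rot: [-0.423, -0.566, -0.424, 0.567]
force: [0.5, -0.2, 0.6]
grip_width: 0.567
```

Request:
step_arm([
  [[0,0,0],0],
  [[0,0,0],0],
])

```text
time_s: 18.3
eef_pos: [573.8, -3.9, 120.0]
ee_rot: [0.424, 0.566, 0.423, -0.566]
force: [-0.1, -0.1, -0.9]
grip_width: 0.572
```

Request:
step_arm([
  [[0,0,-0.04],0],
  [[0,0,-0.04],0],
  [[0,0,0],0],
])

```text
time_s: 18.6
eef_pos: [573.7, -4.0, 116.6]
ee_rot: [-0.424, -0.566, -0.423, 0.566]
force: [-0.3, -1.0, -0.2]
grip_width: 0.569
```

Request:
step_arm([
  [[0,0,-0.04],0],
  [[0,0,-0.04],0],
  [[0,0,0],0],
])

```text
time_s: 18.9
eef_pos: [573.9, -4.1, 113.7]
ee_rot: [0.424, 0.566, 0.423, -0.566]
force: [0.8, -1.4, 2.8]
grip_width: 0.572
```

Request:
step_arm([
  [[0,0,-0.04],0],
  [[0,0,0],0],
])

```text
time_s: 19.1
eef_pos: [574.0, -3.9, 112.3]
ee_rot: [0.424, 0.567, 0.423, -0.566]
force: [-0.9, -1.2, 5.0]
grip_width: 0.57
```

Request:
step_arm([
  [[0,0,-0.04],0],
  [[0,0,0],0],
])

```text
time_s: 19.3
eef_pos: [574.2, -3.9, 111.0]
ee_rot: [0.424, 0.567, 0.423, -0.566]
force: [1.0, 0.6, 8.1]
grip_width: 0.573
```

Request:
step_arm([
  [[0,0,-0.04],0],
  [[0,0,0],0],
])

```text
time_s: 19.5
eef_pos: [574.3, -3.9, 109.6]
ee_rot: [0.424, 0.567, 0.423, -0.566]
force: [0.1, -0.6, 8.5]
grip_width: 0.567
```

Request:
step_arm([
  [[0,0,-0.04],0],
  [[0,0,0],0],
])

```text
time_s: 19.7
eef_pos: [574.5, -3.9, 108.3]
ee_rot: [0.424, 0.567, 0.423, -0.565]
force: [-0.1, -0.9, 10.1]
grip_width: 0.57
```

Request:
step_arm([
  [[0,0,-0.04],0],
  [[0,0,0],0],
])

```text
time_s: 19.9
eef_pos: [574.5, -4.0, 106.5]
ee_rot: [0.424, 0.567, 0.423, -0.566]
force: [0.6, -0.6, 9.2]
grip_width: 0.57
```

Request:
step_arm([
  [[0,0,-0.04],0],
  [[0,0,0],0],
])

```text
time_s: 20.1
eef_pos: [574.6, -4.0, 105.1]
ee_rot: [0.424, 0.567, 0.423, -0.565]
force: [-0.1, 0.1, 9.9]
grip_width: 0.569
```

Request:
step_arm([
  [[0,0,-0.03],0],
  [[0,0,0],0],
])

```text
time_s: 20.3
eef_pos: [574.7, -4.0, 104.1]
ee_rot: [0.424, 0.567, 0.423, -0.565]
force: [-0.9, -0.1, 11.3]
grip_width: 0.567
```

```bash
python3 - <<'E'
from h import *; from rig import ctrl,capture
s=ctrl.sense();print(s["eef_pos"],s["force"],s["wrist_torque"])
c=capture("side");cv2.imwrite("pics/side14.png",cv2.resize(c["image"][170:240,250:330],None,fx=8,fy=8,interpolation=cv2.INTER_CUBIC))
c=capture("wrist");cv2.imwrite("pics/wrist14.png",cv2.resize(c["image"][120:380,140:420],None,fx=2.3,fy=2.3,interpolation=cv2.INTER_CUBIC))
E
```

```text
[574.65399967  -3.98935306 104.12505061] [-0.88619986 -0.0936048  11.29057559] [-0.09964902  0.02942051 -0.00908966]
```

View pics/side14.png

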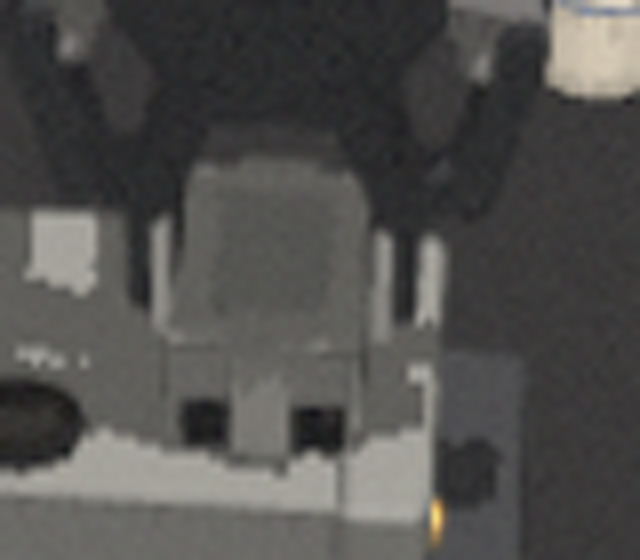

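View pics/wrist14.png

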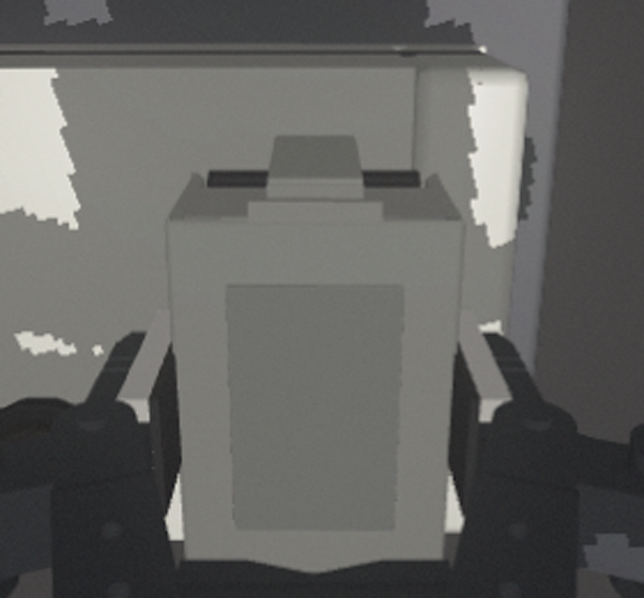

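Request:
step_arm([
  [[0,0,-0.04],0],
  [[0,0,0],0],
])

```text
time_s: 20.6
eef_pos: [574.7, -4.0, 102.7]
ee_rot: [0.424, 0.567, 0.423, -0.565]
force: [-1.5, -1.5, 11.9]
grip_width: 0.571
```

Request:
step_arm([
  [[0,0,-0.04],0],
  [[0,0,0],0],
])

```text
time_s: 20.8
eef_pos: [574.7, -4.0, 101.4]
ee_rot: [0.424, 0.567, 0.423, -0.565]
force: [-1.5, -0.1, 14.5]
grip_width: 0.565
```

Request:
step_arm([
  [[0,0,-0.03],0],
  [[0,0,0],0],
])

```text
time_s: 21.0
eef_pos: [574.7, -4.0, 100.5]
ee_rot: [0.425, 0.567, 0.423, -0.565]
force: [-3.1, -0.0, 18.0]
grip_width: 0.57
```

Request:
step_arm([
  [[0,0,-0.02],0],
  [[0,0,0],0],
])

```text
time_s: 21.2
eef_pos: [574.7, -4.0, 99.9]
ee_rot: [0.425, 0.567, 0.423, -0.565]
force: [-3.1, -0.0, 19.1]
grip_width: 0.574
```

Request:
step_arm([
  [[0,0,-0.02],0],
  [[0,0,0],0],
])

```text
time_s: 21.4
eef_pos: [574.7, -4.0, 99.2]
ee_rot: [0.425, 0.567, 0.423, -0.565]
force: [-4.7, 0.1, 20.9]
grip_width: 0.569
```

Request:
step_arm([
  [[-0.02,0.005,0],0],
  [[0,0,0],0],
])

```text
time_s: 21.6
eef_pos: [574.7, -4.0, 99.6]
ee_rot: [0.425, 0.568, 0.422, -0.565]
force: [-1.0, -1.6, 20.1]
grip_width: 0.567
```

```bash
python3 - <<'E'
from h import *; from rig import ctrl,capture
s=ctrl.sense();print(s["eef_pos"],s["force"],s["wrist_torque"])
c=capture("side");cv2.imwrite("pics/side15.png",cv2.resize(c["image"][170:240,250:330],None,fx=8,fy=8,interpolation=cv2.INTER_CUBIC))
E
```

```text
[574.68222089  -4.02453942  99.60391398] [-0.98870696 -1.60709471 20.10804386] [-0.11090115  0.3021377   0.01078455]
```

View pics/side15.png

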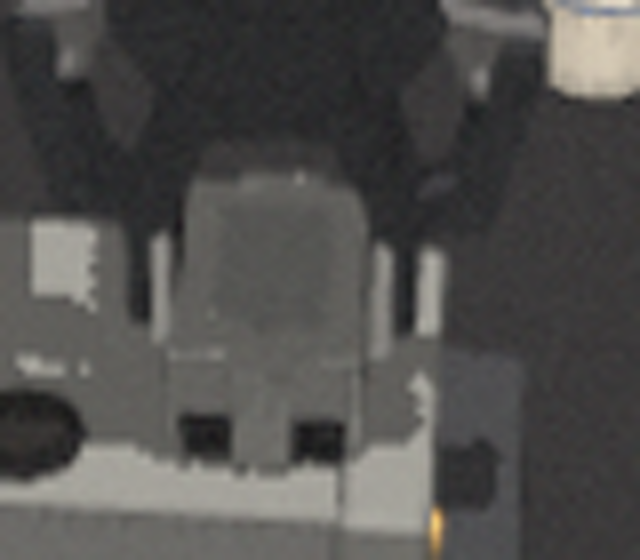

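Request:
step_arm([
  [[0,0,-0.03],0],
  [[0,0,0],0],
])

```text
time_s: 21.85
eef_pos: [574.7, -4.0, 98.6]
ee_rot: [0.425, 0.568, 0.422, -0.565]
force: [-2.2, -0.1, 21.9]
grip_width: 0.57
```

Request:
step_arm([
  [[0,0,-0.02],0],
  [[0,0,0],0],
])

```text
time_s: 22.05
eef_pos: [574.7, -4.0, 98.0]
ee_rot: [0.425, 0.568, 0.422, -0.565]
force: [-3.7, -1.3, 24.7]
grip_width: 0.569
```

Request:
step_arm([
  [[0,0,-0.02],0],
  [[0,0,0],0],
])

```text
time_s: 22.25
eef_pos: [574.7, -4.1, 97.4]
ee_rot: [0.425, 0.568, 0.422, -0.565]
force: [-3.6, -1.1, 24.6]
grip_width: 0.573
```

Request:
step_arm([
  [[0,0,-0.02],0],
  [[0,0,0],0],
])

```text
time_s: 22.45
eef_pos: [574.7, -4.1, 96.7]
ee_rot: [0.425, 0.568, 0.422, -0.565]
force: [-4.8, -0.4, 26.7]
grip_width: 0.57
```

Request:
step_arm([
  [[0,0,-0.02],0],
  [[0,0,0],0],
])

```text
time_s: 22.65
eef_pos: [574.7, -4.0, 96.4]
ee_rot: [0.425, 0.568, 0.422, -0.565]
force: [-5.5, -0.1, 30.3]
grip_width: 0.572
```

```bash
python3 - <<'E'
from h import *; from rig import ctrl,capture
s=ctrl.sense();print(s["eef_pos"],s["force"],s["wrist_torque"],s["time_s"])
c=capture("side");cv2.imwrite("pics/side16.png",cv2.resize(c["image"][170:240,250:330],None,fx=8,fy=8,interpolation=cv2.INTER_CUBIC))
c=capture("wrist");cv2.imwrite("pics/wrist16.png",cv2.resize(c["image"][120:380,140:420],None,fx=2.3,fy=2.3,interpolation=cv2.INTER_CUBIC))
E
```

```text
[574.74829803  -4.04391512  96.4476842 ] [-5.49963162 -0.10290405 30.32464211] [ 0.01315797  1.12886377 -0.04811471] 22.65
```

View pics/wrist16.png

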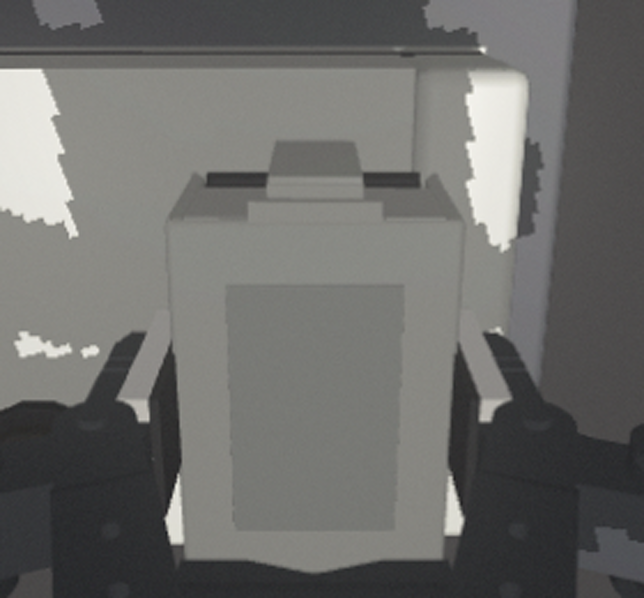

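View pics/side16.png

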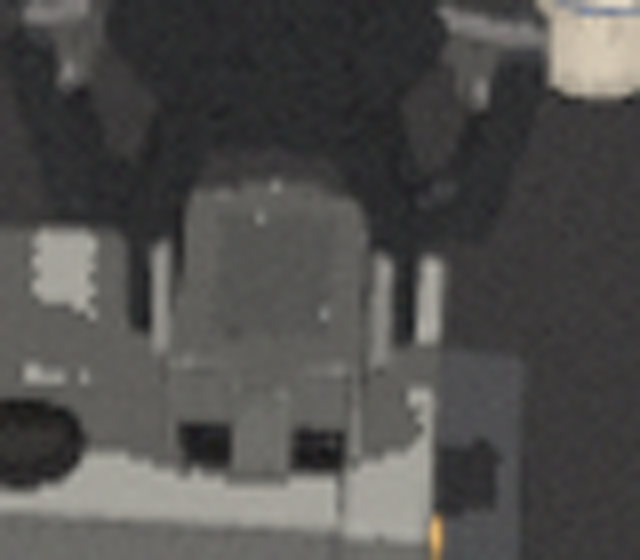

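Request:
step_arm([
  [[-0.015,0.004,0.06],0],
  [[-0.01,0.003,0.04],0],
  [[0,0,0],0],
  [[0,0,0],0],
])

```text
time_s: 23.15
eef_pos: [574.6, -4.0, 99.7]
ee_rot: [0.426, 0.568, 0.421, -0.564]
force: [3.4, -1.9, 19.4]
grip_width: 0.566
```

```bash
python3 - <<'E'
from h import *; from rig import ctrl,capture
s=ctrl.sense();print(s["eef_pos"],s["force"],s["wrist_torque"],s["time_s"])
q=s["ee_rot"]; M=R.from_quat(q[[1,2,3,0]]).as_matrix(); print(M.round(4)); y=M[:,1]; print(np.degrees(np.arctan2(y[1],y[0])))
E
```

```text
[574.58368895  -3.99697988  99.65017772] [ 3.44116138 -1.87802187 19.35210447] [-0.26920301 -0.30959066  0.02840001] 23.15
[[ 8.800e-03  9.592e-01 -2.826e-01]
 [-1.800e-03 -2.826e-01 -9.592e-01]
 [-1.000e+00  8.900e-03 -8.000e-04]]
-16.415470673095925
```

```bash
python3 - <<'E'
from h import *; import pickle
from rig import ctrl,capture
c=pickle.load(open("side8.pkl","rb"))
np.set_printoptions(precision=2,suppress=True)
b=np.array([574.3,-4.6]); a=np.radians(-16.4); ex=np.array([np.cos(a),np.sin(a)]); ey=np.array([-ex[1],ex[0]])
for z in (102,92,88): 
    p=np.r_[b-39.5*ey-20.5*ex,z]; print(z,(proj(c,p)-[250,170]+.5)*8-.5)
for z in (132,122,112):
    p=np.r_[b-36*ey-25*ex,z]; print("cov",z,(proj(c,p)-[250,170]+.5)*8-.5)
E
```

```text
102 [[183.32 399.61]]
92 [[183.34 429.14]]
88 [[183.35 440.84]]
cov 132 [[166.61 298.78]]
cov 122 [[166.74 329.49]]
cov 112 [[166.86 359.8 ]]
```

```bash
python3 - <<'E'
import cv2,numpy as np
a=[cv2.imread(f"pics/side{i}.png")[160:520,130:480] for i in (8,16)]
cv2.imwrite("pics/cmp.png",np.hstack(a))
E
```

```text
(no output)
```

View pics/cmp.png

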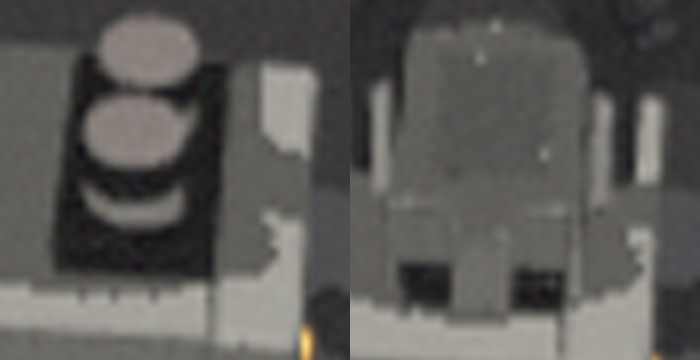

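Request:
step_arm([
  [[0,0,0.06],0],
  [[0,0,0.06],0],
  [[0,0,0],0],
])

```text
time_s: 23.45
eef_pos: [573.9, -3.9, 103.3]
ee_rot: [0.425, 0.568, 0.422, -0.565]
force: [3.8, -1.7, 11.6]
grip_width: 0.572
```

Request:
step_arm([
  [[0,0,0.05],0],
  [[0,0,0],0],
  [[0,0,0],0],
])

```text
time_s: 23.75
eef_pos: [573.4, -3.8, 104.6]
ee_rot: [0.425, 0.567, 0.422, -0.565]
force: [3.1, -1.8, 8.6]
grip_width: 0.573
```

Request:
step_arm([
  [[0.015,-0.004,0.04],0],
  [[0,0,0.03],0],
  [[0,0,0],0],
  [[0,0,0],0],
])

```text
time_s: 24.15
eef_pos: [573.4, -3.8, 106.5]
ee_rot: [0.424, 0.567, 0.423, -0.566]
force: [5.1, -1.4, 4.7]
grip_width: 0.572
```

```bash
python3 - <<'E'
from h import *; from rig import ctrl,capture
s=ctrl.sense();print(s["eef_pos"],s["force"],s["wrist_torque"],s["time_s"])
c=capture("side");cv2.imwrite("pics/side17.png",cv2.resize(c["image"][170:240,250:330],None,fx=8,fy=8,interpolation=cv2.INTER_CUBIC))
E
```

```text
[573.35189275  -3.80215111 106.47297827] [ 5.10797342 -1.36977377  4.65137232] [-0.29163846 -0.72701636  0.05402145] 24.15
```

View pics/side17.png

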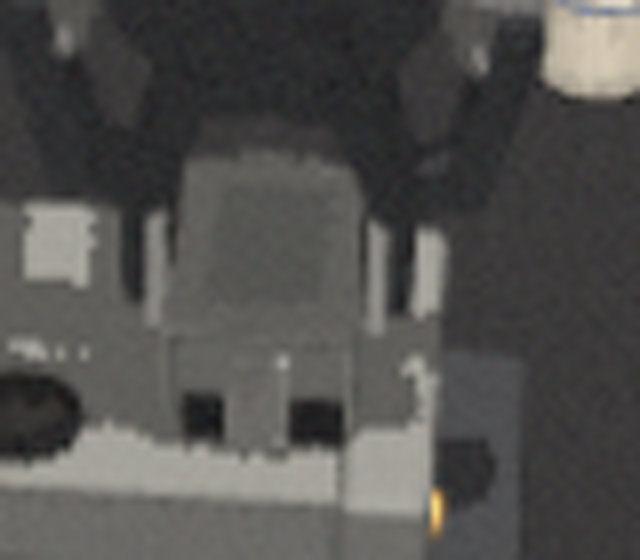

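Request:
step_arm([
  [[0.02,-0.005,0.02],0],
  [[0,0,0.02],0],
  [[0,0,0],0],
  [[0,0,0],0],
])

```text
time_s: 24.6
eef_pos: [573.4, -3.8, 107.4]
ee_rot: [0.424, 0.566, 0.423, -0.566]
force: [3.5, -2.3, 2.4]
grip_width: 0.571
```

Request:
step_arm([
  [[0.015,-0.004,0.01],0],
  [[0,0,0],0],
  [[0,0,0],0],
])

```text
time_s: 24.9
eef_pos: [573.4, -3.8, 107.6]
ee_rot: [-0.423, -0.566, -0.424, 0.567]
force: [0.9, -1.2, 1.7]
grip_width: 0.571
```

Request:
step_arm([
  [[0,0,0],0],
  [[0,0,0],0],
  [[0,0,0],0],
  [[0,0,0],0],
  [[0,0,0],0],
], gripper=-1)

```text
time_s: 25.4
eef_pos: [573.8, -3.9, 107.8]
ee_rot: [-0.423, -0.566, -0.424, 0.566]
force: [0.4, 0.3, 0.1]
grip_width: 1.0
```

Request:
step_arm([
  [[0,0,0.5],0],
  [[0,0,0.8],0],
  [[0,0,0.8],0],
  [[0,0,0],0],
  [[0,0,0],0],
])

```text
time_s: 25.9
eef_pos: [573.9, -3.9, 192.0]
ee_rot: [0.424, 0.566, 0.423, -0.566]
force: [0.6, -0.5, 0.2]
grip_width: 1.003
```

```bash
python3 - <<'E'
from h import *; from rig import ctrl,capture
import pickle
s=ctrl.sense();print(s["eef_pos"],s["force"],s["wrist_torque"],s["time_s"])
c=capture("side");cv2.imwrite("pics/side18.png",cv2.resize(c["image"][170:240,250:330],None,fx=8,fy=8,interpolation=cv2.INTER_CUBIC));pickle.dump(c,open("side18.pkl","wb"))
c=capture("wrist");cv2.imwrite("pics/wrist18.png",c["image"]);pickle.dump(c,open("wrist18.pkl","wb"))
E
```

```text
[573.88029857  -3.89207274 192.04642952] [ 0.55601147 -0.49971192  0.22100333] [-0.0151705  -0.03568077 -0.02762998] 25.9
```

View pics/side18.png

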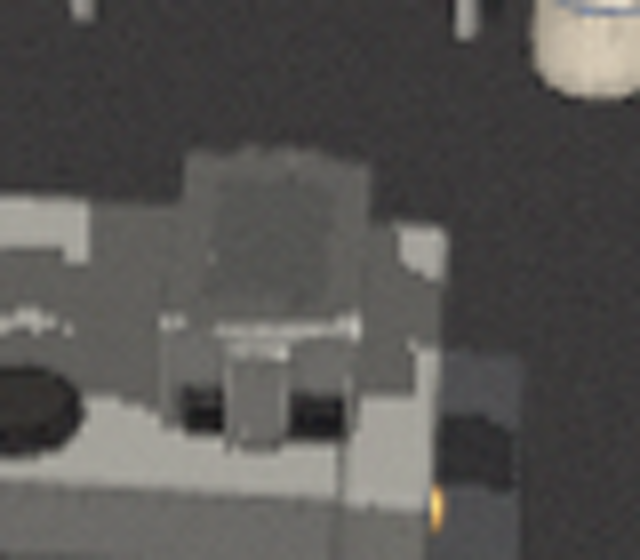

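View pics/wrist18.png

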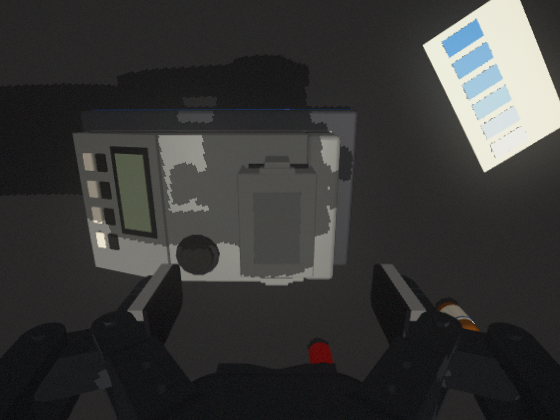

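```bash
python3 - <<'E'
from h import *; import pickle
b=np.array([573.9,-4.6]); a=np.radians(-16.4); ex=np.array([np.cos(a),np.sin(a)]); ey=np.array([-ex[1],ex[0]])
def draw(c,off,k,size,rel,name,b=b):
    x,y=off; W,H=size
    im=cv2.resize(c["image"][y:y+H,x:x+W],None,fx=k,fy=k,interpolation=cv2.INTER_CUBIC)
    im=cv2.convertScaleAbs(im,alpha=1.5)
    def L(p,col):
        q=proj(c,np.array([np.r_[b+u*ex+v*ey,z] for u,v,z in p])); q=((q-[x,y]+.5)*k-.5).round().astype(int)
        cv2.polylines(im,[q.reshape(-1,1,2)],True,col,1)
    R=lambda hx,hy,z:[(-hx,-hy,z),(hx,-hy,z),(hx,hy,z),(-hx,hy,z)]
    u=102+rel
    L(R(20.5,39.5,102),(0,0,255)); L(R(20.5,36.5,88),(0,128,255))
    if rel>-50: L(R(25,36,u+31.5),(0,255,0)); L(R(25,36,u),(255,255,0)); L(R(25,36,u+11),(255,0,255))
    cv2.imwrite(name,im); return im
s8=pickle.load(open("side8.pkl","rb")); s=pickle.load(open("side18.pkl","rb")); w=pickle.load(open("wrist18.pkl","rb")); w11=pickle.load(open("wrist11.pkl","rb"))
A=draw(s8,(265,180),6,(60,60),-99,"pics/a.png"); B=draw(s,(265,180),6,(60,60),-10,"pics/b.png")
cv2.imwrite("pics/ov.png",np.hstack([A,B]))
C=draw(w,(225,145),5,(105,115),-10,"pics/wo.png")
E
```

```text
(no output)
```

View pics/ov.png

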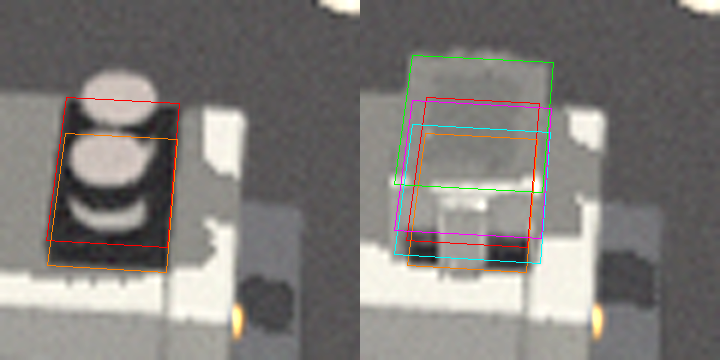

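View pics/wo.png

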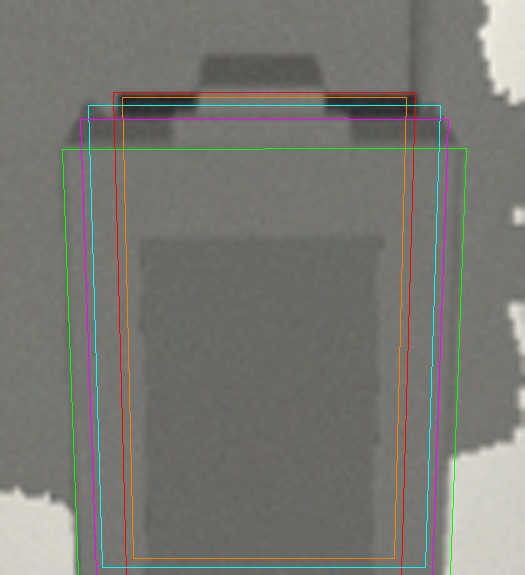

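```bash
python3 - <<'E'
from h import *; import pickle
from rig import ctrl,capture
b0=np.array([573.9,-4.6]); a=np.radians(-16.4); ex=np.array([np.cos(a),np.sin(a)]); ey=np.array([-ex[1],ex[0]])
s=pickle.load(open("side18.pkl","rb"))
x,y,W,H,k=268,185,36,45,13
ims=[]
for rel in (None,-10,-7):
    im=cv2.convertScaleAbs(cv2.resize(s["image"][y:y+H,x:x+W],None,fx=k,fy=k,interpolation=cv2.INTER_CUBIC),alpha=1.6)[:585,:]
    if rel:
        u=102+rel
        for p,col in (([(-25,-36,u+31.5),(25,-36,u+31.5)],(0,255,0)),([(-25,-36,u+11),(25,-36,u+11)],(255,0,255)),([(-25,-36,u),(25,-36,u)],(255,255,0)),([(-20.5,-36.5,88),(20.5,-36.5,88)],(0,128,255)),([(-25,36,u+31.5),(25,36,u+31.5)],(0,255,0))):
            q=proj(s,np.array([np.r_[b0+m*ex+n*ey,z] for m,n,z in p])); q=((q-[x,y]+.5)*k-.5).round().astype(int); cv2.line(im,tuple(map(int,q[0])),tuple(map(int,q[1])),col,1)
    ims.append(cv2.resize(im,None,fx=.56,fy=1) if 0 else im)
o=np.hstack(ims); cv2.imwrite("pics/ov2.png",cv2.resize(o,(800,int(o.shape[0]*800/o.shape[1])),interpolation=cv2.INTER_AREA))
c=s
E
```

```text
(no output)
```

View pics/ov2.png

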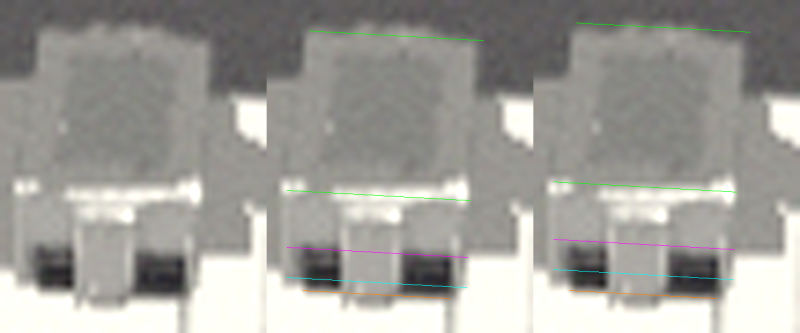

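Request:
step_arm([
  [[0,0,0],0],
  [[0,0,-0.1],0],
  [[0,0,-0.5],0],
  [[0,0,-0.5],0],
  [[0,0,0],0],
], gripper=1, force=40)

```text
time_s: 26.5
eef_pos: [572.5, -3.7, 144.9]
ee_rot: [-0.422, -0.565, -0.425, 0.568]
force: [-0.7, 0.6, 0.7]
grip_width: 0.147
```

Request:
step_arm([
  [[0,0,0],0],
  [[0,0,-0.15],0],
  [[0,0,0],0],
  [[0,0,0],0],
  [[0,0,0],0],
])

```text
time_s: 27.0
eef_pos: [574.0, -4.0, 142.3]
ee_rot: [0.424, 0.566, 0.423, -0.566]
force: [0.0, 0.1, -1.1]
grip_width: 0.002
```

Request:
step_arm([
  [[0,0,-0.03],0],
  [[0,0,0],0],
  [[0,0,0],0],
])

```text
time_s: 27.3
eef_pos: [573.9, -3.9, 140.7]
ee_rot: [0.424, 0.566, 0.424, -0.566]
force: [0.6, -0.6, -0.1]
grip_width: -0.002
```

Request:
step_arm([
  [[0,0,-0.06],0],
  [[0,0,0],0],
  [[0,0,0],0],
])

```text
time_s: 27.6
eef_pos: [573.8, -3.9, 138.2]
ee_rot: [-0.423, -0.566, -0.424, 0.566]
force: [-0.5, 0.4, 0.5]
grip_width: 0.003
```

Request:
step_arm([
  [[0,0,-0.03],0],
  [[0,0,0],0],
  [[0,0,0],0],
])

```text
time_s: 27.9
eef_pos: [573.9, -3.9, 137.1]
ee_rot: [-0.424, -0.566, -0.424, 0.566]
force: [0.3, 0.8, -0.1]
grip_width: -0.005
```

Request:
step_arm([
  [[0,0,-0.03],0],
  [[0,0,0],0],
  [[0,0,0],0],
])

```text
time_s: 28.2
eef_pos: [573.9, -3.9, 135.8]
ee_rot: [-0.423, -0.566, -0.424, 0.566]
force: [-0.7, 0.2, -0.1]
grip_width: 0.003
```

Request:
step_arm([
  [[0,0,-0.03],0],
  [[0,0,0],0],
  [[0,0,0],0],
])

```text
time_s: 28.5
eef_pos: [573.8, -3.9, 134.7]
ee_rot: [-0.423, -0.566, -0.424, 0.566]
force: [-0.5, 0.5, 0.4]
grip_width: -0.001
```

Request:
step_arm([
  [[0,0,0.4],0],
  [[0,0,1],0],
  [[0,0,1],0],
  [[0,0,0],0],
  [[0,0,0],0],
])

```text
time_s: 29.0
eef_pos: [574.0, -3.9, 231.1]
ee_rot: [0.424, 0.567, 0.423, -0.566]
force: [-0.1, 0.4, -1.0]
grip_width: 0.003
```

Request:
step_arm([
  [[0,-0.6,0.3],0],
  [[0,-0.6,0],0],
  [[0,-0.6,0],0],
  [[0,0,0],0],
  [[0,0,0],0],
])

```text
time_s: 29.5
eef_pos: [573.5, -75.8, 241.4]
ee_rot: [-0.423, -0.566, -0.424, 0.567]
force: [0.1, -0.4, 0.2]
grip_width: -0.003
```

```bash
python3 - <<'E'
from h import *; from rig import ctrl,capture
s=ctrl.sense();print(s["eef_pos"],s["force"],s["time_s"])
c=capture("side");cv2.imwrite("pics/side19.png",cv2.resize(c["image"][150:260,190:330],None,fx=5,fy=5,interpolation=cv2.INTER_CUBIC))
c=capture("wrist");cv2.imwrite("pics/wrist19.png",cv2.convertScaleAbs(c["image"],alpha=1.4))
E
```

```text
[573.49714742 -75.79989982 241.41749954] [ 0.13205102 -0.38664012  0.17650862] 29.5
```

View pics/side19.png

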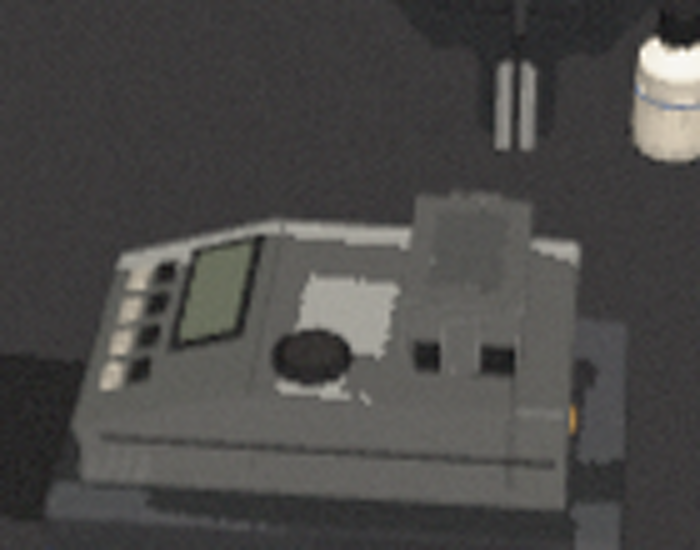

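View pics/wrist19.png

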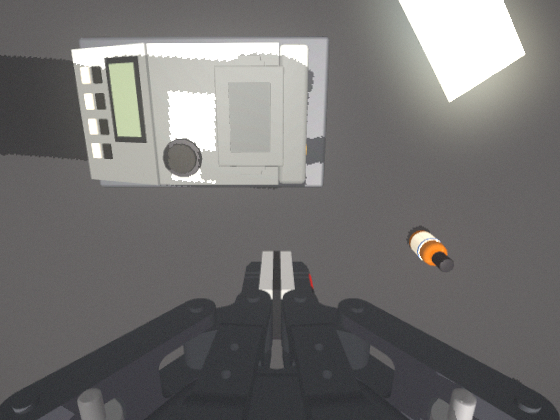

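The cover sits square and level on the collar, at side19 (475,240) and wrist19 (249,115). Both ends look alike and the arm is clear, so I'm handing in.

```bash
python3 -c "
from rig import ticket
print(ticket.finish_job())"
```

```text
the job is handed in; nothing more can be done
None
```

The water meter is ready: the grey cell stands nub up in the empty well, the cover is pressed home over both cells, and the job is handed in. No verdict was reported.

**Cell:** I picked the grey cell and left the red and purple look-alikes. It went into the well with no sideways force, and both cells then stood at the same height.

**Pressing:** The snap was not distinct, only a small force dip at about 9–10 N. I pressed on until the wrist force reached 30.3 N, past the 25 N given for the snap. Part of that was the cell springs. I could not read the cover-on-rim force separately, so whether it stayed under the 30 N limit is inferred, not measured. There was also up to 5.5 N of sideways force, because the tool was about 1 mm off in x, which I nulled afterwards.

**After letting go:**
- **Height:** I lowered the closed fingertips to 123.7 mm over the cover's centre and met nothing. That puts its underside at least about 9.8 mm below the rim, so it is snapped; an unsnapped cover would have stopped them at about 126.5 mm.
- **Side-picture fit:** it agreed to about 1 mm (9–10 mm below the rim). The cover's near top edge alone fitted about 2 mm higher.
- **Level and square:** the cover looked level and square in the last pictures, though I did not measure the angles.
- **Bottles and jar:** I never moved near them, and the two bottles showed no sign of disturbance in the last pictures. I did not check the jar at the end.

The arm ended clear of everything at 29.5 s.

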